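# Scan a batch of bottles, labels up, in the V-cradle

## Task

Book in this batch: take every bottle out of the white tote, lay each in its own V of the plywood cradle and roll it there until its flat label faces straight up. When all of them lie label up, squeeze the trigger of the clamped hand scanner fully home for a moment to read them all in one shot, and let it spring right back. Then put every bottle back in the tote, each lying in a nest between its two ribs, without disturbing the jar, the dropper bottle or the pocket scale.

Things in the scene. Friction and masses are not known exactly. Their poses are not given: they have to be found in the camera images.
- bottle1: amber bottle lying on its side, 130 g: round body 40 mm dia., 80 mm long, white 31 mm cap 20 mm long. Origin on the axis, mid-body; x to the cap (cap end x = +60, foot x = -40 mm). For x = -24 to 24 mm one side (+z) is a flat, 21 mm wide, 17 mm from the axis, with the white label; +z is its outward normal. The bands beyond, to x = -40 and +40, are fully round. 2 or 3 of the 4 bottles are present
- bottle2: a bottle just like bottle1, with the same frame
- bottle3: a bottle just like bottle1, with the same frame
- bottle4: a bottle just like bottle1, with the same frame
- tote: shallow white tote, loose on the worktop, 900 g, 200 (x) by 230 mm (y), walls 36 mm high, walls and floor 5 mm thick. Origin at the centre of its underside, z up. On the floor two pairs of ribs (6 mm wide, 7 mm high) along y, at x = -45 and +45 mm, ribs 15 mm either side; each pair is two nests end to end, the -y half and the +y half. Bottles start in nests, caps to +y, labels turned any way
- nest0 (a point): nest 0 of the tote (-x pair of ribs, -y half): the point where the origin of a bottle lies when it rests there between the ribs with its cap towards the tote's +y, 28 mm above the tote's underside; the bottle lies along the tote's y
- nest1 (a point): nest 1 of the tote (-x pair of ribs, +y half): the point where the origin of a bottle lies when it rests there between the ribs with its cap towards the tote's +y, 28 mm above the tote's underside; the bottle lies along the tote's y
- nest2 (a point): nest 2 of the tote (+x pair of ribs, -y half): the point where the origin of a bottle lies when it rests there between the ribs with its cap towards the tote's +y, 28 mm above the tote's underside; the bottle lies along the tote's y
- nest3 (a point): nest 3 of the tote (+x pair of ribs, +y half): the point where the origin of a bottle lies when it rests there between the ribs with its cap towards the tote's +y, 28 mm above the tote's underside; the bottle lies along the tote's y
- cradle: plywood V-cradle fixed to the worktop: board 110 (x) by 325 (y) by 10 mm with three stations along y, 120 mm apart. Each has two V-notched plates 7 mm thick, 31.5 mm either side of its centre (56 mm free between). V of 90 degrees opening upward, its top 63 mm above the worktop and 42 mm wide. Origin at the centre of the underside, z up. A bottle gripped firmly (30 N) turns in the V and stays as left
- v_near (a point): seat of the cradle's -y end station: where the origin of a bottle lies when it rests in that V, along the cradle's y, cap towards either end; 70 mm above the worktop, 28 mm above the bottom of the V
- v_mid (a point): seat of the cradle's middle station: where the origin of a bottle lies when it rests in that V, along the cradle's y, cap towards either end; 70 mm above the worktop, 28 mm above the bottom of the V
- v_far (a point): seat of the cradle's +y end station: where the origin of a bottle lies when it rests in that V, along the cradle's y, cap towards either end; 70 mm above the worktop, 28 mm above the bottom of the V
- scanner: grey hand scanner clamped upside down on a fixed stand: pistol grip straight up, head under it (x = -75 to 45 mm, 64 mm wide, top at most 257 mm above the worktop) with its window towards -x and 28 degrees down. Origin on the worktop, z up. Grip: bar 34 (x) by 30 mm, x = 3 to 37 mm, 231 to 341 mm above the worktop; the black trigger stands on its -x side. Base 110 by 120 by 10 mm
- squeeze_mid (a point): fixed point of the scanner, in its frame x = 14, y = 0 mm, 290 mm up: the middle of trigger and grip at the pad's height when the trigger is home; they then measure about 47 mm along the scanner's x, released about 58 mm
- trigger (a joint): angle of the sprung trigger about its lower end (scanner x = -4 mm, 247 mm up, axis along the scanner's y): 0 released, 0.28 rad squeezed home against its stop. 18 mm wide, 60 mm long, leaning 0.3 rad away from the grip at rest. About 10 N at the pad squeeze it home; let go, it springs back
- trigger_pad (a point): point on the trigger's front face for a finger to press, 43 mm from its hinge, about 287 mm above the worktop; moves with the trigger
- cream_jar: bystander: white cream jar, 72 mm diameter, 58 mm high; origin at the centre of its underside; leave alone
- dropper_bottle: bystander: upright amber bottle, 48 mm diameter, 110 mm high; origin at the centre of its underside; leave alone
- pocket_scale: bystander: flat black pocket scale, 85 by 125 mm, 21 mm high; origin at the centre of its underside; leave alone
Things that resemble listed ones, but are neither listed nor needed, are in the scene too. What is shaped like the bottle4 but purple or red is not meant.

How it is judged:
By the outcome, as a careful person would: the job done as asked, in the order asked, and still so for the second after the job is handed in, with the robot touching nothing.
Of bottle1, bottle2, bottle3, bottle4 only 2 to 3 are there at a start; the rules pass over those that are not, and their reading is None.
At some moment in a run one of tote may be knocked a few centimetres aside while the robot is not near it.
Once in a run the grip may slacken for a moment while it holds something.
It also fails if it takes over 210 s, if anything falls off the work surface, if the arm or the gripper's body presses on something with over 40 N, if the wrist force passes 120 N, or if a joint passes its speed limit or range.

## Robot

A 6-joint arm with a two-finger parallel gripper is mounted at the origin on the work surface. World frame = base frame: x ahead of the robot, y to its left, z up, the work surface at z = 0. Lengths are in m, angles in rad, forces in N, time in s.
With the tool pointing down it reaches from about 0.25 to 0.85 m from the base axis. Payload 12.5 kg.
Tool frame: the origin (TCP) lies at the centre of the arm's flange, where the gripper is bolted on; the fingertips stand 186 mm ahead of it and the grasp point (between the pads) lies 167 mm ahead of it; z points along the fingers, y is the line along which they close (so a half turn about z gives the same grasp; the last joint's range is limited). The gripper opens to 93 mm and grips with 3 to 60 N. Pads are 15 mm wide; open, the fingers measure 128 mm over their backs; the gripper's body (75 mm by 188 mm) begins 65 mm behind the grasp point.
Start: joints at [-1.264, 0.351, 1.652, -0, 1.139, -0.085], TCP at [0.21, -0.508, 0.405] pointing down, gripper open.
Joint ranges: [-2.75, 2.75], [-0.79, 2.1], [0.01, 2.65], [-1.57, 4.71], [0.07, 3.14], [-2.87, 2.87]. Speed limits (rad/s): [2.22, 2.22, 2.79, 3.14, 3.14, 3.14].

## Interface

Orientations are given as a unit quaternion [x, y, z, w].
In Python, from workcell import ctrl, viewer gives the robot as it stands.
- The arm moves only by the tool carry_out, never from a script. Its argument "increments" is a list of rows, each a list of 2 entries, a list of its own where there are three numbers: the shift along the tool's x, y, z in m, then the turn, a rotation vector about the tool's x, y, z in degrees. In form: [[[x, y, z], [rx, ry, rz]], ...]. A call has 1 to 20 rows; each row is the pose to reach, as a shift and turn from the pose commanded when the call began, along the tool's axes at that moment; what a row does not reach only later rows make up. A row lasts 1/8 s, in which the tool goes at most 62.5 mm and 10.7 degrees, less where a joint would pass 70% of its speed; a pose out of reach is approached as far as the arm can. A call with a gripper value outside its range is refused whole. "gripper" is the closure in counts, from 0 (fully open) to 255 (shut), set as the call begins (left out, the last holds). The fingers move at their own pace and stop on an object; "squeeze" is the grip in N (left out, the last holds). Time passes only in rows, so rows that repeat a pose let the fingers close. It gives the time, the measured TCP pose, the force, the opening and the grip force at its end, in the units of the state.
- ctrl.get_obs(): the state, without advancing time (a new reading comes with each control period).
- viewer.grab_frame(name): name is "scene" or "top" or "wrist"; returns the picture (400x640x3 uint8, red, green, blue); there is no depth.
- viewer.camera_info(name): a dict with "mtx" (3x3 intrinsics, pixels), "view" (4x4, takes a point from world to camera coordinates); the wrist camera has in their place "tool_from_camera" (4x4, takes a point from camera to tool coordinates, whose origin is the TCP and whose axes are the flange's). Camera axes: x right, y up, looking along -z (the intrinsics and any distortion apply to the point x, -y, -z); pixel columns grow to the right and rows downward; lengths in m; the calibration is good to about 2 mm. A picture is of the moment at which its call begins: read the wrist's pose just before it. camera_info takes no time and is no camera call.
- ctrl.job_done(): hands the job in; it is judged then, once.
The state is a dict: "time": time; "joints": joint angles; "dq": joint speeds; "joint_efforts": joint torques, N m; "position": TCP position; "eef_rot": TCP orientation; "wrist_force": force on the tool from outside, world axes, zero at the start; "moment": the same for the moment, N m; "finger_gap": opening from 0.0 (shut) to 1.0 (fully open); "gripper_force": force on a finger pad.
Only numpy, scipy, OpenCV 4.12 (cv2) and the standard library are available. Lean on these libraries where they do the work, as an engineer would, in place of code of your own. Each camera call takes 0.05 s, during which the arm holds its last target. There are 200 camera calls.

## Working session

There is one attempt and no reset: what is moved stays moved. The work goes in short steps, Python scripts to look and compute and a tool call to move; the robot and the scene stay as the last step left them, time stands still between calls to the robot, and variables do not carry over. Pictures are saved under pics/ and viewed, at most 14 in all, crops included, and the job is handed in when it is done.

Besides the shell and the picture viewer there is one more tool, called after "Request:" by a JSON object that holds its "api" and its "payload", one argument or row to a line. carry_out: Moves the arm, as the interface text tells. Its arguments: {"type":"object","properties":{"increments":{"type":"array","items":{"type":"array"}},"gripper":{"type":"number"},"squeeze":{"type":"number"}},"required":["increments"]}

```bash
mkdir -p pics; ls; python3 - <<'E'
from workcell import ctrl, viewer
import cv2, numpy as np, json
print(ctrl.get_obs())
for n in ["scene","top","wrist"]:
    im=viewer.grab_frame(n); cv2.imwrite(f"pics/{n}0.png",im[:,:,::-1])
    print(n,viewer.camera_info(n))
E
```

```text
pics
{'time': 0.0, 'joints': array([-1.26360547e+00,  3.51232735e-01,  1.65241265e+00, -7.89933930e-06,
        1.13910851e+00, -8.46062661e-02]), 'dq': array([3.75664782e-04, 1.09856845e-03, 2.32218833e-05, 9.84955512e-04,
       1.41512797e-03, 9.83250241e-04]), 'joint_efforts': array([-2.50369805e-03, -4.97340095e+01, -2.85260171e+01,  6.98177051e-02,
        2.57242407e-02, -6.95484596e-05]), 'position': array([ 0.20999889, -0.50819399,  0.40420757]), 'eef_rot': array([ 9.80872675e-01,  1.94649578e-01, -6.80490730e-05, -5.76626666e-04]), 'wrist_force': array([ 0.38464318,  0.33674088, -0.05116408]), 'moment': array([0.02972099, 0.02989005, 0.02628935]), 'gripper_force': 0.0, 'finger_gap': 1.0044660537000742}
scene {'mtx': array([[391.45989808,   0.        , 319.82472137],
       [  0.        , 391.45989808, 197.17512856],
       [  0.        ,   0.        ,   1.        ]]), 'view': array([[ 0.6843926 ,  0.72898391,  0.01375634, -0.2956376 ],
       [-0.40312886,  0.36261406,  0.84023697,  0.04832265],
       [ 0.60753098, -0.58059754,  0.54204483, -1.6712287 ],
       [ 0.       
[... 392 characters left out ...]
     [-9.15374545e-02, -9.67807174e-03,  9.95754603e-01,
        -1.33562955e+00],
       [ 0.00000000e+00,  0.00000000e+00,  0.00000000e+00,
         1.00000000e+00]])}
wrist {'mtx': array([[292.92699407,   0.        , 314.93932016],
       [  0.        , 292.92699407, 198.38567006],
       [  0.        ,   0.        ,   1.        ]]), 'tool_from_camera': array([[-6.12893760e-04,  9.60581131e-01,  2.77999127e-01,
         7.74592955e-02],
       [ 9.99999369e-01,  3.27088638e-04,  1.07445733e-03,
         2.41897099e-04],
       [ 9.41173080e-04,  2.77999611e-01, -9.60580726e-01,
         2.03072496e-02],
       [ 0.00000000e+00,  0.00000000e+00,  0.00000000e+00,
         1.00000000e+00]])}
```

View pics/top0.png

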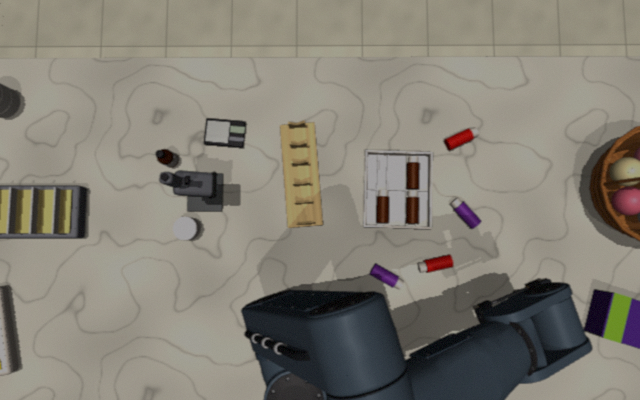

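View pics/scene0.png

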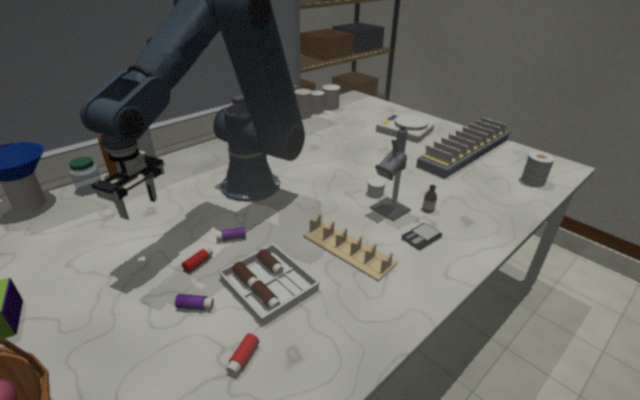

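```bash
cat > lib.py <<'E'
from workcell import ctrl, viewer
import cv2, numpy as np
from scipy.spatial.transform import Rotation as R
def cam(name):
    """K, R (cam cv from world), t"""
    i=viewer.camera_info(name)
    if name=="wrist":
        o=ctrl.get_obs(); T=np.eye(4); T[:3,:3]=R.from_quat(o["eef_rot"]).as_matrix(); T[:3,3]=o["position"]
        V=np.linalg.inv(T@i["tool_from_camera"])
    else: V=i["view"]
    V=np.diag([1,-1,-1,1])@V
    return i["mtx"],V
def grab(name,fn=None):
    c=cam(name); im=viewer.grab_frame(name)[:,:,::-1].copy()
    if fn: cv2.imwrite("pics/"+fn+".png",im)
    return im,c
def proj(c,P):
    K,V=c; p=(V[:3,:3]@np.atleast_2d(P).T).T+V[:3,3]; q=(K@p.T).T; return q[:,:2]/q[:,2:]
def cast(c,uv,z):
    K,V=c; uv=np.atleast_2d(uv); d=np.linalg.inv(K)@np.c_[uv,np.ones(len(uv))].T
    Ri=V[:3,:3].T; o=-Ri@V[:3,3]; d=(Ri@d).T
    return o+d*((z-o[2])/d[:,2])[:,None]
def down(yaw,tilt=0):
    """tool pointing down, tool x at yaw (deg, world); tilt about tool x (deg)"""
    return R.from_euler('z',yaw,degrees=True)*R.from_euler('x',180,degrees=True)*R.from_euler('x',tilt,degrees=True)
def go(grasp,rot,ahead=.167):
    """shift (mm) and rotvec (deg) to put the grasp point there"""
    o=ctrl.get_obs(); r=R.from_quat(o["eef_rot"])
    t=np.array(grasp)-ahead*rot.as_matrix()[:,2]
    d=r.inv().apply(t-o["position"]); w=(r.inv()*rot).as_rotvec(degrees=True)
    print("shift m",np.round(d,4),"turn",np.round(w,2)); return d,w
E
python3 - <<'E'
from lib import *
c=cam("top")
for n,uv,z in [("tote",[[364,153],[430,151],[431,228],[364,225]],.036),("cradle",[[281,124],[315,122],[322,225],[290,227]],.02),("scannergrip",[[172,179]],.34),("base",[[187,211],[223,211]],.01),("jar",[[186,229]],.058),("drop",[[166,157]],.1),("scale",[[225,132]],.02)]:
    print(n,cast(c,uv,z).round(3)[:,:2].tolist())
go([.52,-.23,.30],down(0)); go([.52,-.23,.30],down(180))
E
```

```text
tote [[0.626, -0.189], [0.632, -0.39], [0.398, -0.387], [0.407, -0.187]]
cradle [[0.721, 0.067], [0.727, -0.039], [0.407, -0.061], [0.401, 0.037]]
scannergrip [[0.505, 0.293]]
base [[0.451, 0.355], [0.451, 0.244]]
jar [[0.394, 0.342]]
drop [[0.602, 0.394]]
scale [[0.696, 0.241]]
shift m [ 0.3927 -0.1388 -0.0625] turn [-5.000e-02  1.000e-02  2.245e+01]
shift m [ 0.3927 -0.1388 -0.0625] turn [-1.0000e-02 -7.0000e-02 -1.5755e+02]
```

Request:
{"api": "carry_out", "payload": {
  "increments": [
    [[0.38,-0.08,-0.0125],[0,0,22.4]],
    [[0.38,-0.08,-0.0125],[0,0,22.4]],
    [[0.38,-0.08,-0.0125],[0,0,22.4]],
    [[0.38,-0.08,-0.0125],[0,0,22.4]],
    [[0.38,-0.08,-0.0125],[0,0,22.4]],
    [[0.38,-0.08,-0.0125],[0,0,22.4]],
    [[0.38,-0.08,-0.0125],[0,0,22.4]],
    [[0.38,-0.08,-0.0125],[0,0,22.4]],
    [[0.38,-0.08,-0.0125],[0,0,22.4]],
    [[0.38,-0.08,-0.0125],[0,0,22.4]],
    [[0.38,-0.08,-0.0125],[0,0,22.4]]
  ],
  "gripper": 115
}}

```text
time: 1.52
position: [0.5301, -0.2898, 0.4173]
eef_rot: [1.0, -0.0, 0.0, 0.0]
wrist_force: [0.3, -0.1, -0.3]
finger_gap: 0.55
gripper_force: 0.0
```

```bash
python3 - <<'E'
from lib import *
im,c=grab("wrist","w1")
o=ctrl.get_obs(); print(o["position"],R.from_quat(o["eef_rot"]).as_matrix().round(3)[:,0],o["finger_gap"])
E
```

```text
[ 0.53025409 -0.28974788  0.41733442] [ 1. -0.  0.] 0.5498253470207711
```

View pics/w1.png

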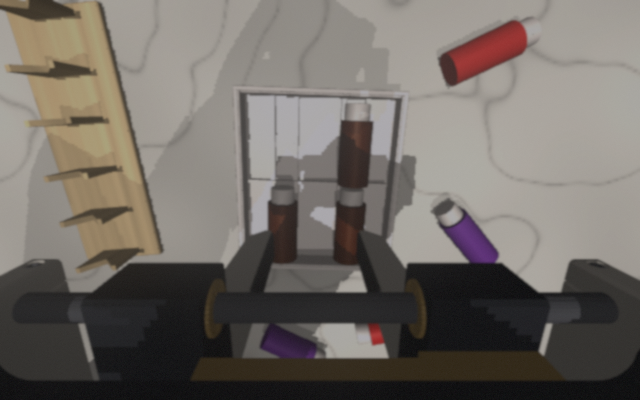

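```bash
cat >> lib.py <<'E'
def amber(im):
    h=cv2.cvtColor(im,cv2.COLOR_BGR2HSV)
    return cv2.inRange(h,(0,70,25),(14,255,140))|cv2.inRange(h,(172,70,25),(180,255,140))
def blobs(m,amin=200):
    m=cv2.morphologyEx(m,cv2.MORPH_OPEN,np.ones((3,3)))
    n,l,s,_=cv2.connectedComponentsWithStats(m)
    return [s[i] for i in range(1,n) if s[i][4]>amin]
E
python3 - <<'E'
from lib import *
im=cv2.imread("pics/w1.png"); c=cam("wrist")
print(blobs(amber(im)))
P=cast(c,[[236,89],[407,93],[248,265],[389,266]],.036); print(P.round(4))
top=cv2.imread("pics/top0.png"); ct=cam("top")
for s in blobs(amber(top),100): 
    if 360<s[0]<430: print(s, cast(ct,[[s[0]+s[2]/2-.5,s[1]],[s[0]+s[2]/2-.5,s[1]+s[3]]],.04).round(4).tolist())
print(cast(ct,[[364,153],[430,151],[431,228],[364,225]],.036).mean(0))
# bottle extents in wrist view
for s in blobs(amber(im)):
    print(cast(c,[[s[0],s[1]],[s[0]+s[2],s[1]],[s[0]+s[2]/2,s[1]],[s[0]+s[2]/2,s[1]+s[3]]],.035).round(4).tolist())
cv2.imwrite("pics/crop1.png",cv2.resize(np.vstack([im[80:270,230:410],]),None,fx=3,fy=3))
E
```

```text
[array([ 441,   21,   86,   64, 1639], dtype=int32), array([346, 122,  24,  31, 552], dtype=int32), array([270, 209,  25,  54, 879], dtype=int32), array([ 335,  208,   29,   56, 1240], dtype=int32)]
[[ 0.6351 -0.1982  0.036 ]
 [ 0.6306 -0.3966  0.036 ]
 [ 0.408  -0.1975  0.036 ]
 [ 0.4064 -0.3913  0.036 ]]
[407 163  12  26 293] [[0.5947, -0.335, 0.04], [0.5154, -0.3335, 0.04]]
[377 196  11  27 290] [[0.4942, -0.2414, 0.04], [0.4129, -0.2404, 0.04]]
[406 197  12  27 293] [[0.4912, -0.3301, 0.04], [0.41, -0.3286, 0.04]]
[425 255  29  18 334] [[0.318, -0.4084, 0.04], [0.2651, -0.4072, 0.04]]
[ 0.51596    -0.28822057  0.036     ]
[[0.705, -0.4277, 0.035], [0.7049, -0.5217, 0.035], [0.7049, -0.4747, 0.035], [0.6394, -0.4852, 0.035]]
[[0.598, -0.3268, 0.035], [0.598, -0.3555, 0.035], [0.598, -0.3412, 0.035], [0.5611, -0.3426, 0.035]]
[[0.4886, -0.2311, 0.035], [0.4886, -0.2636, 0.035], [0.4886, -0.2474, 0.035], [0.4105, -0.2449, 0.035]]
[[0.4899, -0.3156, 0.035], [0.4899, -0.3533, 0.035], [0.4899, -0.3345, 0.035], [0.4089, -0.3371, 0.035]]
```

View pics/crop1.png

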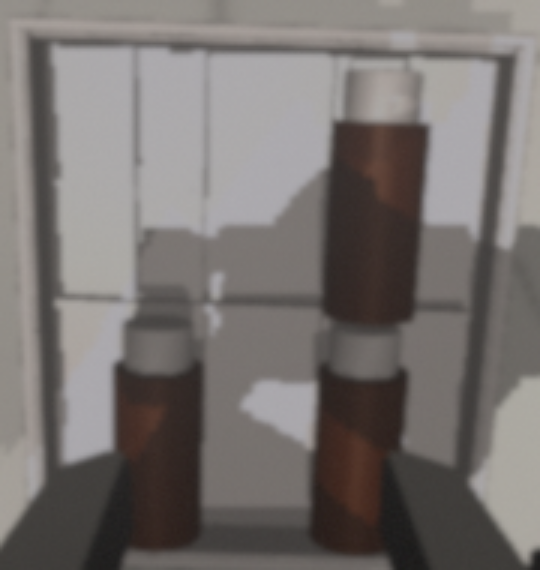

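```bash
python3 - <<'E'
from lib import *
go([.453,-.244,.10],down(-2)); go([.453,-.244,.031],down(-2))
E
```

```text
shift m [-0.0773 -0.0458  0.1503] turn [ 0. -0.  2.]
shift m [-0.0773 -0.0458  0.2193] turn [ 0. -0.  2.]
```

Request:
{"api": "carry_out", "payload": {
  "increments": [
    [[-0.077,-0.046,0.06],[0,0,2]],
    [[-0.077,-0.046,0.11],[0,0,2]],
    [[-0.077,-0.046,0.15],[0,0,2]],
    [[-0.077,-0.046,0.15],[0,0,2]],
    [[-0.077,-0.046,0.19],[0,0,2]],
    [[-0.077,-0.046,0.219],[0,0,2]],
    [[-0.077,-0.046,0.219],[0,0,2]],
    [[-0.077,-0.046,0.219],[0,0,2]]
  ]
}}

```text
time: 2.58
position: [0.4546, -0.244, 0.2004]
eef_rot: [1.0, -0.017, 0.001, 0.001]
wrist_force: [0.3, -0.4, 0.5]
finger_gap: 0.547
gripper_force: 0.0
```

Request:
{"api": "carry_out", "payload": {
  "increments": [
    [[0,0,0],[0,0,0]],
    [[0,0,0],[0,0,0]],
    [[0,0,0],[0,0,0]],
    [[0,0,0],[0,0,0]]
  ],
  "gripper": 255,
  "squeeze": 30
}}

```text
time: 3.08
position: [0.4543, -0.2442, 0.1998]
eef_rot: [1.0, -0.017, 0.001, 0.001]
wrist_force: [-1.1, -5.2, 5.3]
finger_gap: 0.42
gripper_force: 30.0
```

```bash
python3 - <<'E'
from lib import *
go([.56,0,.22],down(4.5))
E
```

```text
shift m [ 0.0979 -0.2472 -0.1875] turn [ 0.15 -0.16 -6.45]
```

Request:
{"api": "carry_out", "payload": {
  "increments": [
    [[0,0,-0.05],[0,0,0]],
    [[0,0,-0.11],[0,0,0]],
    [[0.03,-0.06,-0.16],[0,0,-6.5]],
    [[0.06,-0.12,-0.187],[0,0,-6.5]],
    [[0.098,-0.18,-0.187],[0,0,-6.5]],
    [[0.098,-0.23,-0.187],[0,0,-6.5]],
    [[0.098,-0.247,-0.187],[0,0,-6.5]],
    [[0.098,-0.247,-0.187],[0,0,-6.5]],
    [[0.098,-0.247,-0.187],[0,0,-6.5]]
  ]
}}

```text
time: 4.2
position: [0.5598, -0.0003, 0.3855]
eef_rot: [0.999, 0.04, -0.0, 0.0]
wrist_force: [0.4, 0.4, -0.0]
finger_gap: 0.422
gripper_force: 30.0
```

```bash
python3 - <<'E'
from lib import *
im,c=grab("wrist","w2"); grab("scene","s2")
np.save("c2.npy",c[1])
o=ctrl.get_obs(); print(o["position"],o["finger_gap"])
E
```

```text
[ 0.55984393 -0.00087977  0.38539389] 0.41949993359572046
```

View pics/w2.png

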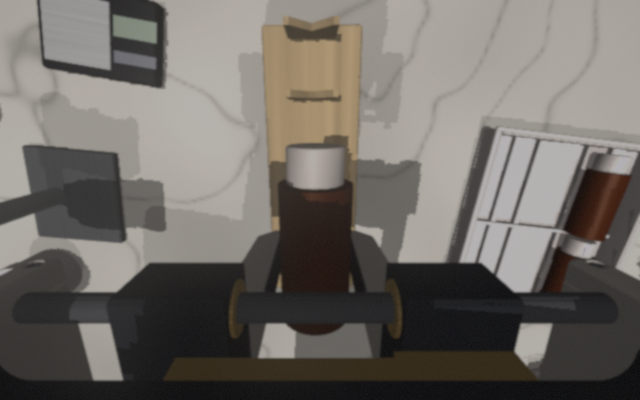

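```bash
python3 - <<'E'
from lib import *
c=(cam("wrist")[0],np.load("c2.npy"))
print("corners",cast(c,[[264,26],[362,26]],.01).round(4).tolist())
print("edges",cast(c,[[271,225],[357,225]],.01).round(4).tolist())
print("platetops",cast(c,[[285,19],[338,19],[290,94],[340,94]],.063).round(4).tolist())
ct=cam("top"); top=cv2.imread("pics/top0.png")
h=cv2.cvtColor(top,cv2.COLOR_BGR2HSV); m=cv2.inRange(h,(12,70,60),(30,255,255)); m[:,:270]=0; m[:,335:]=0
k=max(cv2.findContours(m,0,2)[0],key=cv2.contourArea); r=cv2.minAreaRect(k); print(r)
print(cast(ct,cv2.boxPoints(r),.01).round(4).tolist(), cast(ct,[r[0]],.01))
cv2.imwrite("pics/crop2.png",np.hstack([cv2.resize(top[110:240,270:330],None,fx=4,fy=4),cv2.resize(cv2.imread("pics/w2.png")[0:130,250:370],None,fx=4,fy=4)]))
E
```

```text
corners [[0.7231, 0.0678, 0.01], [0.7314, -0.0376, 0.01]]
edges [[0.4941, 0.0517, 0.01], [0.503, -0.0594, 0.01]]
platetops [[0.7175, 0.0396, 0.063], [0.7213, -0.0086, 0.063], [0.6533, 0.0315, 0.063], [0.6572, -0.0171, 0.063]]
((300.8235168457031, 173.70587158203125), (105.0741958618164, 35.12699508666992), 85.60128784179688)
[[0.728, 0.0731, 0.01], [0.7364, -0.0366, 0.01], [0.4086, -0.0619, 0.01], [0.4002, 0.0455, 0.01]] [[0.56650144 0.00486254 0.01      ]]
```

View pics/crop2.png

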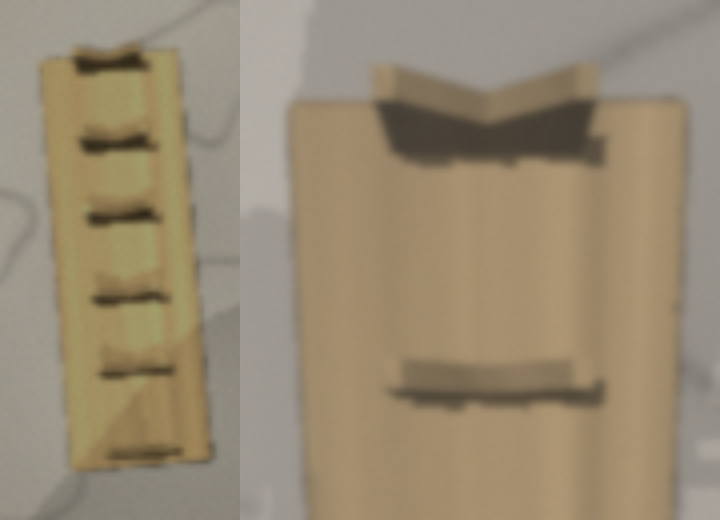

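```bash
cat >> lib.py <<'E'
U=np.array([np.cos(np.radians(4.5)),np.sin(np.radians(4.5)),0])
ST={k:np.array([.565,.003,.07])+s*U for k,s in dict(near=-.12,mid=0,far=.12).items()}
E
python3 - <<'E'
from lib import *
c=(cam("wrist")[0],np.load("c2.npy"))
print(cast(c,[[315,183]],.2185-.005+.017).round(4))
for z in (.07,0.002): go(ST["far"]+[0,0,z],down(4.5,60),.172)
E
```

```text
[[0.6057 0.0032 0.2305]]
shift m [0.1255 0.1454 0.1594] turn [ 6.001e+01 -2.000e-02 -2.000e-02]
shift m [0.1255 0.1454 0.2274] turn [ 6.001e+01 -2.000e-02 -2.000e-02]
```

Request:
{"api": "carry_out", "payload": {
  "increments": [
    [[0.05,0.03,0.0],[10,0,0]],
    [[0.1,0.07,0.03],[20,0,0]],
    [[0.1205,0.11,0.07],[30,0,0]],
    [[0.1205,0.13,0.11],[40,0,0]],
    [[0.1205,0.1454,0.14],[50,0,0]],
    [[0.1205,0.1454,0.159],[60,0,0]],
    [[0.1205,0.1454,0.159],[60,0,0]],
    [[0.1205,0.1454,0.19],[60,0,0]],
    [[0.1205,0.1454,0.215],[60,0,0]],
    [[0.1205,0.1454,0.227],[60,0,0]],
    [[0.1205,0.1454,0.227],[60,0,0]],
    [[0.1205,0.1454,0.227],[60,0,0]]
  ]
}}

```text
time: 5.8
position: [0.692, -0.1353, 0.1592]
eef_rot: [0.866, 0.035, -0.019, -0.499]
wrist_force: [1.5, -0.5, -0.3]
finger_gap: 0.426
gripper_force: 3.0
```

```bash
python3 - <<'E'
from lib import *
o=ctrl.get_obs(); print(o["position"],o["wrist_force"],R.from_quat(o["eef_rot"]).apply([0,0,1]), o["joints"])
print(o["position"]+.172*R.from_quat(o["eef_rot"]).apply([0,0,1]),ST["far"])
go(ST["far"],down(4.5,60),.172)
E
```

```text
[ 0.69196205 -0.13525146  0.15923598] [ 1.47948898 -0.49881795 -0.33642348] [-0.06816673  0.86287355 -0.5008019 ] [-0.36134717  1.02074212  1.23469386  0.90016195  1.53979288  0.77566906]
[0.68023737 0.01316279 0.07309805] [0.68463008 0.01241509 0.07      ]
shift m [0.0043 0.0034 0.0006] turn [0.05 0.01 0.08]
```

```bash
python3 - <<'E'
from lib import *
o=ctrl.get_obs(); print(o["gripper_force"],o["finger_gap"],o["time"])
im,c=grab("wrist","w3"); s,_=grab("scene","s3"); t,_=grab("top","t3")
p=proj(cam("scene"),[ST["far"]])[0].astype(int); print(p, proj(cam("top"),[ST["far"]]))
cr=s[p[1]-45:p[1]+45,p[0]-60:p[0]+60]
cv2.imwrite("pics/m3.png",np.vstack([im,cv2.resize(cr,(640,200*1))])[:, :] if 0 else np.hstack([cv2.resize(im,(400,250)),cv2.resize(cr,(333,250))]))
E
```

```text
2.9999238305026665 0.4259018163756844 5.8
[378 249] [[297.54450164 131.6081006 ]]
```

View pics/m3.png

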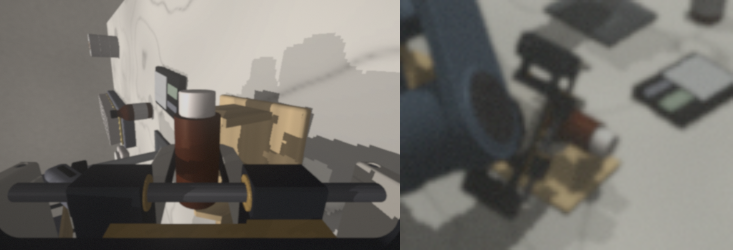

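Request:
{"api": "carry_out", "payload": {
  "increments": [
    [[0,0,0],[0,0,0]],
    [[0,0,0],[0,0,0]],
    [[0,0.003,0.001],[0,0,0]],
    [[0,0.003,0.001],[0,0,0]]
  ],
  "squeeze": 30
}}

```text
time: 6.45
position: [0.6919, -0.1358, 0.1557]
eef_rot: [0.865, 0.035, -0.02, -0.5]
wrist_force: [-1.4, 0.2, 5.2]
finger_gap: 0.423
gripper_force: 30.0
```

Request:
{"api": "carry_out", "payload": {
  "increments": [
    [[0,0,0],[0,0,0]],
    [[0,0,0],[0,0,0]],
    [[0,0,-0.02],[0,0,0]],
    [[0,0,-0.05],[0,0,0]]
  ],
  "gripper": 100
}}

```text
time: 6.95
position: [0.6952, -0.18, 0.1807]
eef_rot: [0.865, 0.034, -0.02, -0.5]
wrist_force: [-0.0, 0.1, 0.4]
finger_gap: 0.608
gripper_force: 0.0
```

```bash
python3 - <<'E'
from lib import *
go(ST["far"]-.004*U+[0,0,.06],down(4.5,-40),.167)
go(ST["far"]-.004*U,down(4.5,-40),.167)
im,c=grab("wrist","w4"); s,_=grab("scene","s4"); t,_=grab("top","t4")
p=proj(cam("scene"),[ST["far"]])[0].astype(int)
cr=s[p[1]-35:p[1]+35,p[0]-45:p[0]+45]
q=t[100:165,260:340]
cv2.imwrite("pics/m4.png",np.hstack([cv2.resize(im[:,100:540],(330,300)),cv2.resize(np.vstack([cv2.resize(cr,(220,150)),cv2.resize(q,(220,150))]),None,fx=1,fy=1)]))
E
```

```text
shift m [ 0.0009 -0.2169  0.2212] turn [-1.0001e+02  5.0000e-02  8.0000e-02]
shift m [ 0.001  -0.1649  0.2512] turn [-1.0001e+02  5.0000e-02  8.0000e-02]
```

View pics/m4.png

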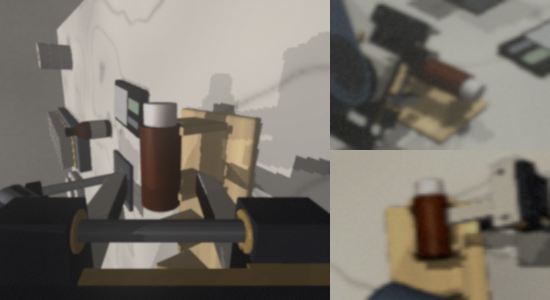

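```bash
cat >> lib.py <<'E'
def plan(wps):
    """wps: (axis point, yaw, tilt, standoff of grasp point from it along the tool)"""
    o=ctrl.get_obs(); r=R.from_quat(o["eef_rot"])
    for P,y,t,b in wps:
        rot=down(y,t); p=np.array(P)-(.167+b)*rot.as_matrix()[:,2]
        d=r.inv().apply(p-o["position"]); w=(r.inv()*rot).as_rotvec(degrees=True)
        print("[[%.3f,%.3f,%.3f],[%.1f,%.1f,%.1f]],"%(*d,*w),end=" ")
    print()
E
python3 - <<'E'
from lib import *
S=ST["far"]-.004*U
plan([(S,4.5,t,.07) for t in (50,40,30,20,10,0,-10,-20,-30,-40,-40)]+[(S,4.5,-40,b) for b in (.03,0,0)])
E
```

```text
[[0.001,-0.042,-0.010],[-9.9,-0.1,0.1]], [[0.001,-0.081,0.000],[-19.9,-0.1,0.0]], [[0.001,-0.119,0.018],[-29.9,-0.1,0.0]], [[0.001,-0.153,0.042],[-39.9,-0.1,0.0]], [[0.001,-0.182,0.071],[-49.9,-0.1,0.0]], [[0.001,-0.206,0.105],[-59.9,-0.1,-0.0]], [[0.001,-0.223,0.142],[-69.9,-0.1,-0.0]], [[0.000,-0.234,0.182],[-79.9,-0.1,-0.0]], [[0.000,-0.238,0.223],[-89.9,-0.1,-0.0]], [[0.000,-0.234,0.264],[-99.9,-0.1,-0.1]], [[0.000,-0.234,0.264],[-99.9,-0.1,-0.1]], [[0.000,-0.195,0.257],[-99.9,-0.1,-0.1]], [[0.000,-0.165,0.252],[-99.9,-0.1,-0.1]], [[0.000,-0.165,0.252],[-99.9,-0.1,-0.1]],
```

Request:
{"api": "carry_out", "payload": {
  "increments": [
    [[0.001,-0.042,-0.01],[-9.9,0,0]],
    [[0.001,-0.081,0.0],[-19.9,0,0]],
    [[0.001,-0.119,0.018],[-29.9,0,0]],
    [[0.001,-0.153,0.042],[-39.9,0,0]],
    [[0.001,-0.182,0.071],[-49.9,0,0]],
    [[0.001,-0.206,0.105],[-59.9,0,0]],
    [[0.001,-0.223,0.142],[-69.9,0,0]],
    [[0,-0.234,0.182],[-79.9,0,0]],
    [[0,-0.238,0.223],[-89.9,0,0]],
    [[0,-0.234,0.264],[-99.9,0,0]],
    [[0,-0.234,0.264],[-99.9,0,0]],
    [[0,-0.195,0.257],[-99.9,0,0]],
    [[0,-0.165,0.252],[-99.9,0,0]],
    [[0,-0.165,0.252],[-99.9,0,0]]
  ]
}}

```text
time: 8.85
position: [0.6711, 0.1187, 0.1962]
eef_rot: [0.94, 0.036, 0.012, 0.34]
wrist_force: [-0.1, 0.8, 0.6]
finger_gap: 0.604
gripper_force: 0.0
```

Request:
{"api": "carry_out", "payload": {
  "increments": [
    [[0,0,0],[0,0,0]],
    [[0,0,0],[0,0,0]],
    [[0,0,0],[0,0,0]]
  ],
  "gripper": 255
}}

```text
time: 9.22
position: [0.6719, 0.1202, 0.1994]
eef_rot: [0.939, 0.037, 0.014, 0.342]
wrist_force: [-1.3, -9.3, 10.6]
finger_gap: 0.397
gripper_force: 30.0
```

```bash
python3 - <<'E'
from lib import *
o=ctrl.get_obs(); z=R.from_quat(o["eef_rot"]).apply([0,0,1]); S=o["position"]+.167*z; print(S,ST["far"]-.004*U,o["wrist_force"],o["joints"])
plan([(S+[0,0,.006],4.5,t,0) for t in (-40,-30,-20,-10,0,10,20,30,40,50,60,60)]+[(S+[0,0,.001],4.5,60,b) for b in (0,0)])
grab("scene","s5")
E
```

```text
[0.68063705 0.01304295 0.07168035] [0.68064241 0.01210126 0.07      ] [-1.34688678 -9.29020028 10.59773289] [ 0.19466972  0.8678553   1.37463881 -0.7819654   1.13842113  2.11584242]
[[0.000,0.004,-0.005],[0.1,-0.1,-0.0]], [[0.000,0.033,-0.002],[10.1,-0.1,-0.0]], [[0.000,0.061,0.006],[20.1,-0.1,-0.0]], [[0.000,0.088,0.018],[30.1,-0.1,-0.0]], [[0.000,0.111,0.035],[40.1,-0.1,-0.0]], [[0.000,0.132,0.055],[50.1,-0.1,0.0]], [[0.000,0.149,0.079],[60.1,-0.1,0.0]], [[0.000,0.161,0.106],[70.1,-0.1,0.0]], [[0.000,0.168,0.134],[80.1,-0.1,0.0]], [[0.000,0.171,0.163],[90.1,-0.1,0.0]], [[0.000,0.168,0.192],[100.1,-0.1,0.1]], [[0.000,0.168,0.192],[100.1,-0.1,0.1]], [[0.000,0.165,0.195],[100.1,-0.1,0.1]], [[0.000,0.165,0.195],[100.1,-0.1,0.1]],
```

Request:
{"api": "carry_out", "payload": {
  "increments": [
    [[0,0.004,-0.005],[0,0,0]],
    [[0,0.033,-0.002],[10,0,0]],
    [[0,0.061,0.006],[20,0,0]],
    [[0,0.088,0.018],[30,0,0]],
    [[0,0.111,0.035],[40,0,0]],
    [[0,0.132,0.055],[50,0,0]],
    [[0,0.149,0.079],[60,0,0]],
    [[0,0.161,0.106],[70,0,0]],
    [[0,0.168,0.134],[80,0,0]],
    [[0,0.171,0.163],[90,0,0]],
    [[0,0.168,0.192],[100,0,0]],
    [[0,0.168,0.192],[100,0,0]],
    [[0,0.165,0.195],[100,0,0]],
    [[0,0.165,0.195],[100,0,0]]
  ]
}}

```text
time: 11.02
position: [0.6916, -0.13, 0.1562]
eef_rot: [0.866, 0.036, -0.019, -0.498]
wrist_force: [-7.4, -9.8, 7.3]
finger_gap: 0.394
gripper_force: 30.0
```

Request:
{"api": "carry_out", "payload": {
  "increments": [
    [[0,0,0],[0,0,0]],
    [[0,0,0],[0,0,0]],
    [[0,0,-0.03],[0,0,0]],
    [[0,0,-0.07],[0,0,0]]
  ],
  "gripper": 100
}}

```text
time: 11.52
position: [0.6964, -0.1898, 0.1889]
eef_rot: [0.865, 0.035, -0.02, -0.5]
wrist_force: [0.8, -0.9, -0.0]
finger_gap: 0.607
gripper_force: 0.0
```

```bash
python3 - <<'E'
from lib import *
o=ctrl.get_obs(); z=R.from_quat(o["eef_rot"]).apply([0,0,1]); print(o["position"]+.237*z,z)
t,_=grab("top","t6")
cv2.imwrite("pics/m6.png",cv2.resize(t[100:180,250:350],(800,600)[:2] if 0 else (600,480)))
S=ST["far"]-.004*U+[0,.001,.001]
plan([(S,4.5,t,.07) for t in (50,40,30,20,10,0,-10,-20,-20)]+[(S,4.5,-20,b) for b in (.03,0,0)])
E
```

```text
[0.67969428 0.01487259 0.07049178] [-0.07051431  0.86339462 -0.49957728]
[[0.000,-0.040,0.008],[-9.9,-0.2,0.2]], [[0.000,-0.080,0.018],[-19.9,-0.2,0.2]], [[0.000,-0.118,0.036],[-29.9,-0.2,0.1]], [[0.000,-0.152,0.059],[-39.9,-0.2,0.1]], [[0.000,-0.181,0.088],[-49.9,-0.2,0.1]], [[0.000,-0.205,0.122],[-59.9,-0.2,0.1]], [[0.000,-0.222,0.160],[-69.9,-0.3,0.1]], [[0.000,-0.233,0.199],[-79.9,-0.3,0.0]], [[0.000,-0.233,0.199],[-79.9,-0.3,0.0]], [[0.000,-0.194,0.206],[-79.9,-0.3,0.0]], [[0.000,-0.164,0.212],[-79.9,-0.3,0.0]], [[0.000,-0.164,0.212],[-79.9,-0.3,0.0]],
```

View pics/m6.png

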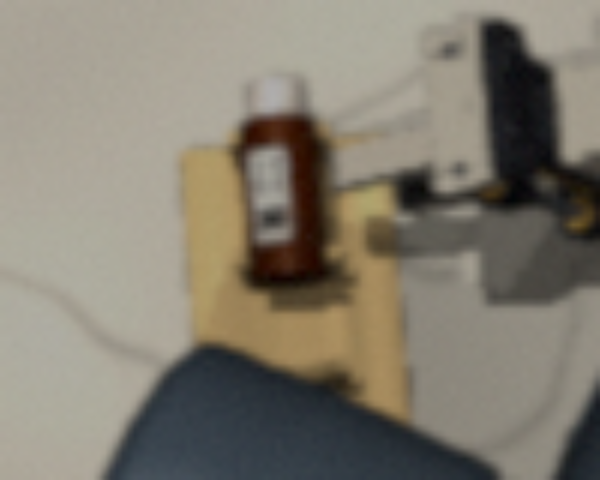

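Request:
{"api": "carry_out", "payload": {
  "increments": [
    [[0,-0.04,0.008],[-9.9,0,0]],
    [[0,-0.08,0.018],[-19.9,0,0]],
    [[0,-0.118,0.036],[-29.9,0,0]],
    [[0,-0.152,0.059],[-39.9,0,0]],
    [[0,-0.181,0.088],[-49.9,0,0]],
    [[0,-0.205,0.122],[-59.9,0,0]],
    [[0,-0.222,0.16],[-69.9,0,0]],
    [[0,-0.233,0.199],[-79.9,0,0]],
    [[0,-0.233,0.199],[-79.9,0,0]],
    [[0,-0.194,0.206],[-79.9,0,0]],
    [[0,-0.164,0.212],[-79.9,0,0]],
    [[0,-0.164,0.212],[-79.9,0,0]]
  ]
}}

```text
time: 13.08
position: [0.6746, 0.0727, 0.2233]
eef_rot: [0.985, 0.039, 0.005, 0.171]
wrist_force: [-0.1, 0.1, 0.5]
finger_gap: 0.606
gripper_force: 0.0
```

Request:
{"api": "carry_out", "payload": {
  "increments": [
    [[0,0,0],[0,0,0]],
    [[0,0,0],[0,0,0]],
    [[0,0,0],[0,0,0]]
  ],
  "gripper": 255
}}

```text
time: 13.45
position: [0.6759, 0.0714, 0.2283]
eef_rot: [0.984, 0.039, 0.008, 0.175]
wrist_force: [-3.5, -22.1, 13.0]
finger_gap: 0.421
gripper_force: 30.0
```

```bash
python3 - <<'E'
from lib import *
o=ctrl.get_obs(); z=R.from_quat(o["eef_rot"]).apply([0,0,1]); S=o["position"]+.167*z; print(S,o["wrist_force"])
plan([(S+[0,0,.006],4.5,t,0) for t in (-20,-10,0,10,10)]+[(S+[0,0,.0],4.5,10,b) for b in (0,0)])
E
```

```text
[0.68075247 0.01411418 0.07150781] [ -3.48362729 -22.06282106  13.00251932]
[[0.000,0.002,-0.006],[0.1,-0.1,-0.0]], [[0.000,0.031,-0.003],[10.1,-0.1,-0.0]], [[0.000,0.060,0.005],[20.1,-0.1,-0.0]], [[0.000,0.086,0.017],[30.1,-0.1,-0.0]], [[0.000,0.086,0.017],[30.1,-0.1,-0.0]], [[0.000,0.084,0.023],[30.1,-0.1,-0.0]], [[0.000,0.084,0.023],[30.1,-0.1,-0.0]],
```

Request:
{"api": "carry_out", "payload": {
  "increments": [
    [[0,0.003,-0.006],[0,0,0]],
    [[0,0.032,-0.003],[10,0,0]],
    [[0,0.061,0.005],[20,0,0]],
    [[0,0.087,0.017],[30,0,0]],
    [[0,0.087,0.017],[30,0,0]],
    [[0,0.085,0.0225],[30,0,0]],
    [[0,0.085,0.0225],[30,0,0]]
  ]
}}

```text
time: 14.32
position: [0.6825, -0.0137, 0.2354]
eef_rot: [0.996, 0.04, -0.002, -0.085]
wrist_force: [-7.0, -17.7, 18.2]
finger_gap: 0.419
gripper_force: 30.0
```

Request:
{"api": "carry_out", "payload": {
  "increments": [
    [[0,0,0],[0,0,0]],
    [[0,0,0],[0,0,0]],
    [[0,0,-0.04],[0,0,0]],
    [[-0.02,0.015,-0.1],[-10,0,0]],
    [[-0.04,0.015,-0.14],[-10,0,0]],
    [[-0.04,0.015,-0.14],[-10,0,0]]
  ],
  "gripper": 115
}}

```text
time: 15.08
position: [0.645, -0.0551, 0.3713]
eef_rot: [0.999, 0.04, 0.003, -0.0]
wrist_force: [0.4, 0.1, 0.2]
finger_gap: 0.552
gripper_force: 0.0
```

```bash
python3 - <<'E'
from lib import *
im,c=grab("wrist","w7"); o=ctrl.get_obs(); print(o["position"],R.from_quat(o["eef_rot"]).as_matrix()[:,2])
np.save("c7.npy",c[1])
p=proj(c,[ST["far"]-.04*U,ST["far"]+.06*U]); print(p)
cv2.imwrite("pics/m7.png",cv2.resize(im[40:280,200:440],(600,600)))
go([.45,-.335,.20],down(-2)); 
E
```

```text
[ 0.64514177 -0.0548788   0.36883572] [ 0.0024113   0.00198696 -0.99999512]
[[250.51950404 191.56270937]
 [243.91414903  83.86412225]]
shift m [-0.2169  0.2636  0.0008] turn [-0.11 -0.14  6.58]
```

View pics/m7.png

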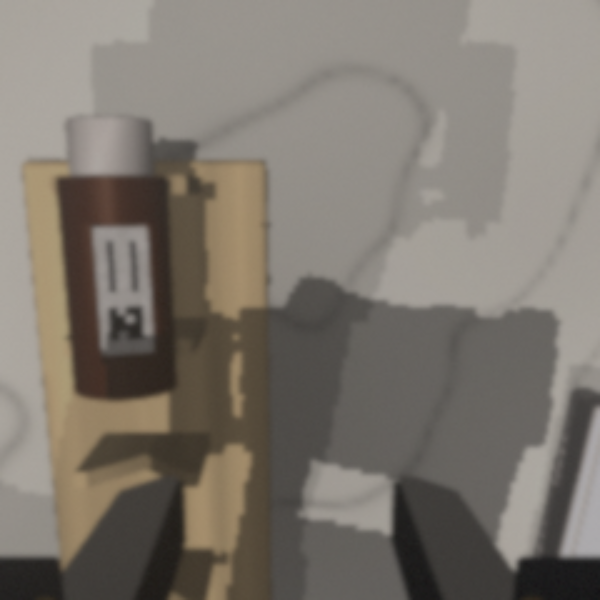

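```bash
cat >> lib.py <<'E'
def label_phi(im,c,st,along=(-.02,.02)):
    """angle of the label from up (deg, + towards world -y), from white pixels on the bottle in a V"""
    A=ST[st]+np.array([0,0,0]); side=np.array([U[1],-U[0],0])
    h=cv2.cvtColor(im,cv2.COLOR_BGR2HSV); K,V=c; o=-V[:3,:3].T@V[:3,3]; out=[]
    for s in np.linspace(*along,15):
        P=A+s*U; L,Rr=proj(c,[P-.03*side,P+.03*side])
        n=241; uv=L+(Rr-L)*np.linspace(0,1,n)[:,None]
        px=cv2.remap(h,uv[:,0].astype(np.float32)[None],uv[:,1].astype(np.float32)[None],1)[0].astype(int)
        w=(px[:,1]<60)&(px[:,2]>110)
        # geometry in the section plane: view dir
        d=o-P; d=np.array([d@side,d[2]]); dist=np.linalg.norm(d); e=d/dist   # towards the camera
        a=np.degrees(np.arctan2(e[0],e[1]))
        br=((px[:,0]<14)|(px[:,0]>165))&(px[:,1]>70)
        i=np.flatnonzero(br)
        if len(i)<20: continue
        x=np.linspace(-30,30,n); mm=x*e[1]   # across the view, at axis depth
        l,r=mm[i[0]],mm[i[-1]]; j=np.flatnonzero(w&(x>x[i[0]])&(x<x[i[-1]]))
        if len(j)<15: continue
        q=((mm[j[0]]+mm[j[-1]])/2-(l+r)/2)*(1-17/1000/dist)
        out.append((a+np.degrees(np.arcsin(np.clip(q/17,-1,1))),a,l,mm[j[0]],mm[j[-1]],r))
    out=np.array(out); print("phi",np.median(out[:,0]).round(1),"spread",out[:,0].std().round(1),"view,edges",np.median(out[:,1:],0).round(1),len(out)); 
E
python3 - <<'E'
from lib import *
im=cv2.imread("pics/w7.png"); K=cam("wrist")[0]
label_phi(im,(K,np.load("c7.npy")),"far")
label_phi(cv2.imread("pics/t6.png"),cam("top"),"far")
label_phi(grab("top","t7")[0],cam("top"),"far")
E
```

```text
phi 18.7 spread 0.9 view,edges [ 12.9 -19.5  -9.5  10.7  17.2] 14
phi -16.8 spread 1.1 view,edges [  2.  -22.2 -18.4   0.5  15.5] 2Traceback (most recent call last):
  File "<stdin>", line 5, in <module>
  File "lib.py", line 69, in label_phi
    out=np.array(out); print("phi",np.median(out[:,0]).round(1),"spread",out[:,0].std().round(1),"view,edges",np.median(out[:,1:],0).round(1),len(out));
                                             ~~~^^^^^
IndexError: too many indices for array: array is 1-dimensional, but 2 were indexed
```

```bash
python3 - <<'E'
from lib import *
S=ST["far"]-.004*U+[0,-.001,.002]
plan([(S,4.5,10,.06),(S,4.5,10,.06),(S,4.5,10,.03),(S,4.5,10,0),(S,4.5,10,0)])
E
```

```text
[[0.041,-0.023,0.072],[9.8,0.0,0.1]], [[0.041,-0.023,0.072],[9.8,0.0,0.1]], [[0.041,-0.028,0.101],[9.8,0.0,0.1]], [[0.041,-0.033,0.131],[9.8,0.0,0.1]], [[0.041,-0.033,0.131],[9.8,0.0,0.1]],
```

Request:
{"api": "carry_out", "payload": {
  "increments": [
    [[0.041,-0.023,0.04],[9.8,0,0]],
    [[0.041,-0.023,0.072],[9.8,0,0]],
    [[0.041,-0.028,0.101],[9.8,0,0]],
    [[0.041,-0.033,0.131],[9.8,0,0]],
    [[0.041,-0.033,0.131],[9.8,0,0]],
    [[0.041,-0.033,0.131],[9.8,0,0]]
  ],
  "gripper": 100
}}

```text
time: 15.92
position: [0.6838, -0.0189, 0.2368]
eef_rot: [0.995, 0.04, -0.003, -0.087]
wrist_force: [0.8, -0.1, 0.6]
finger_gap: 0.607
gripper_force: 0.0
```

Request:
{"api": "carry_out", "payload": {
  "increments": [
    [[0,0,0],[0,0,0]],
    [[0,0,0],[0,0,0]],
    [[0,0,0],[0,0,0]]
  ],
  "gripper": 255
}}

```text
time: 16.3
position: [0.6836, -0.0176, 0.2381]
eef_rot: [0.995, 0.04, -0.003, -0.089]
wrist_force: [-1.5, 13.1, 6.0]
finger_gap: 0.418
gripper_force: 30.0
```

```bash
python3 - <<'E'
from lib import *
o=ctrl.get_obs(); z=R.from_quat(o["eef_rot"]).apply([0,0,1]); S=o["position"]+.167*z; print(S,o["wrist_force"])
plan([(S+[0,0,.006],4.5,t,0) for t in (10,0,-9,-9)]+[(S+[0,0,.0],4.5,-9,b) for b in (0,0)])
E
```

```text
[0.68148685 0.01191122 0.07369256] [-1.4791514  13.08983102  5.95871453]
[[0.000,-0.002,-0.006],[-0.2,-0.1,0.1]], [[0.000,-0.031,-0.003],[-10.2,-0.1,0.1]], [[0.000,-0.056,0.003],[-19.2,-0.1,0.0]], [[0.000,-0.056,0.003],[-19.2,-0.1,0.0]], [[0.000,-0.055,0.009],[-19.2,-0.1,0.0]], [[0.000,-0.055,0.009],[-19.2,-0.1,0.0]],
```

Request:
{"api": "carry_out", "payload": {
  "increments": [
    [[0,-0.003,-0.006],[0,0,0]],
    [[0,-0.031,-0.003],[-10,0,0]],
    [[0,-0.056,0.003],[-19,0,0]],
    [[0,-0.056,0.003],[-19,0,0]],
    [[0,-0.055,0.009],[-19,0,0]],
    [[0,-0.055,0.009],[-19,0,0]]
  ]
}}

```text
time: 17.05
position: [0.6794, 0.0365, 0.239]
eef_rot: [0.996, 0.039, 0.004, 0.076]
wrist_force: [-4.6, 14.2, 14.1]
finger_gap: 0.419
gripper_force: 30.0
```

Request:
{"api": "carry_out", "payload": {
  "increments": [
    [[0,0,0],[0,0,0]],
    [[0,0,0],[0,0,0]],
    [[0,0,-0.04],[0,0,0]],
    [[-0.02,-0.01,-0.1],[9,0,0]],
    [[-0.04,-0.01,-0.14],[9,0,0]],
    [[-0.04,-0.01,-0.14],[9,0,0]]
  ],
  "gripper": 115
}}

```text
time: 17.8
position: [0.6364, 0.0643, 0.3775]
eef_rot: [0.999, 0.04, 0.003, -0.001]
wrist_force: [0.7, -0.8, -0.8]
finger_gap: 0.547
gripper_force: 0.0
```

```bash
python3 - <<'E'
from lib import *
im,c=grab("wrist","w8"); label_phi(im,c,"far")
cv2.imwrite("pics/m8.png",cv2.resize(im[40:280,200:440],(480,480)))
cv2.imwrite("pics/m8b.png",grab("top")[0])
plan([((.452,-.334,.20),-2,0,0),((.452,-.334,.032),-2,0,0)])
E
```

```text
phi -11.1 spread 6.7 view,edges [-10.9 -19.1 -11.3   9.8  17.7] 14
[[-0.215,0.382,0.006],[-0.0,0.0,6.5]], [[-0.215,0.382,0.174],[-0.0,0.0,6.5]],
```

View pics/m8.png

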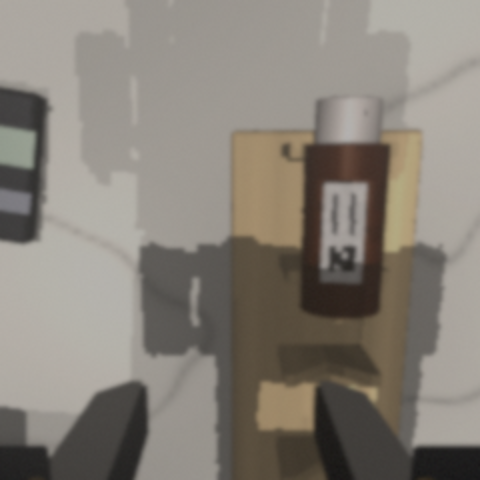

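```bash
python3 - <<'E'
from lib import *
S=ST["far"]-.003*U+[0,0.0003,.003]
plan([(S,4.5,-5,.05),(S,4.5,-5,.05),(S,4.5,-5,.025),(S,4.5,-5,0),(S,4.5,-5,0)])
E
```

```text
[[0.041,0.036,0.084],[-5.0,0.0,0.0]], [[0.041,0.036,0.084],[-5.0,0.0,0.0]], [[0.041,0.038,0.109],[-5.0,0.0,0.0]], [[0.041,0.041,0.134],[-5.0,0.0,0.0]], [[0.041,0.041,0.134],[-5.0,0.0,0.0]],
```

Request:
{"api": "carry_out", "payload": {
  "increments": [
    [[0.041,0.036,0.05],[-5,0,0]],
    [[0.041,0.036,0.084],[-5,0,0]],
    [[0.041,0.036,0.084],[-5,0,0]],
    [[0.041,0.038,0.109],[-5,0,0]],
    [[0.041,0.041,0.134],[-5,0,0]],
    [[0.041,0.041,0.134],[-5,0,0]],
    [[0.041,0.041,0.134],[-5,0,0]]
  ],
  "gripper": 110
}}

```text
time: 18.77
position: [0.6811, 0.0274, 0.2417]
eef_rot: [0.998, 0.04, 0.003, 0.044]
wrist_force: [-0.5, 0.3, -0.0]
finger_gap: 0.567
gripper_force: 0.0
```

Request:
{"api": "carry_out", "payload": {
  "increments": [
    [[0,0,0],[0,0,0]],
    [[0,0,0],[0,0,0]],
    [[0,0,0],[0,0,0]]
  ],
  "gripper": 255
}}

```text
time: 19.15
position: [0.681, 0.0277, 0.2409]
eef_rot: [0.998, 0.04, 0.002, 0.043]
wrist_force: [-0.9, 3.5, 7.5]
finger_gap: 0.417
gripper_force: 30.0
```

```bash
python3 - <<'E'
from lib import *
o=ctrl.get_obs(); z=R.from_quat(o["eef_rot"]).apply([0,0,1]); S=o["position"]+.167*z; print(S,o["wrist_force"])
plan([(S+[0,0,.006],4.5,t,0) for t in (-5,6,6)]+[(S+[0,0,.0005],4.5,6,b) for b in (0,0)])
E
```

```text
[0.68233078 0.01324827 0.07457024] [-0.85246143  3.54063404  7.50836273]
[[0.000,0.000,-0.006],[-0.0,-0.1,0.0]], [[0.000,0.032,-0.003],[11.0,-0.1,0.1]], [[0.000,0.032,-0.003],[11.0,-0.1,0.1]], [[0.000,0.032,0.003],[11.0,-0.1,0.1]], [[0.000,0.032,0.003],[11.0,-0.1,0.1]],
```

Request:
{"api": "carry_out", "payload": {
  "increments": [
    [[0,0,-0.006],[0,0,0]],
    [[0,0.032,-0.003],[10.6,0,0]],
    [[0,0.032,-0.003],[11,0,0]],
    [[0,0.032,0.003],[11,0,0]],
    [[0,0.032,0.003],[11,0,0]],
    [[0,0.032,0.003],[11,0,0]]
  ]
}}

```text
time: 19.9
position: [0.6834, -0.0042, 0.2405]
eef_rot: [0.998, 0.04, -0.002, -0.05]
wrist_force: [-2.4, -5.2, 8.1]
finger_gap: 0.418
gripper_force: 30.0
```

Request:
{"api": "carry_out", "payload": {
  "increments": [
    [[0,0,0],[0,0,0]],
    [[0,0,0],[0,0,0]],
    [[0,0,-0.04],[0,0,0]],
    [[-0.02,-0.02,-0.1],[-6,0,0]],
    [[-0.04,-0.032,-0.138],[-6,0,0]],
    [[-0.04,-0.032,-0.138],[-6,0,0]]
  ],
  "gripper": 115
}}

```text
time: 20.65
position: [0.6416, 0.0103, 0.3839]
eef_rot: [0.999, 0.04, 0.003, 0.001]
wrist_force: [0.5, -0.1, 0.5]
finger_gap: 0.553
gripper_force: 0.0
```

```bash
python3 - <<'E'
from lib import *
im,c=grab("wrist","w9"); label_phi(im,c,"far")
p=proj(c,[ST["far"]])[0]; print(p)
h=cv2.cvtColor(im,cv2.COLOR_BGR2HSV); v=int(p[1]); print(h[v,280:352:1].tolist())
plan([((.452,-.334,.20),-2,0,0),((.452,-.334,.032),-2,0,0)])
E
```

```text
phi -1.0 spread 7.1 view,edges [ -0.2 -19.2 -11.5   9.5  18. ] 11
[315.93913902 151.25729946]
[[18, 82, 159], [18, 83, 159], [18, 83, 159], [18, 82, 158], [18, 83, 157], [18, 83, 157], [18, 83, 157], [18, 83, 156], [18, 84, 155], [18, 83, 154], [18, 82, 153], [18, 82, 152], [18, 84, 152], [18, 83, 150], [18, 84, 142], [17, 86, 119], [15, 89, 86], [11, 89, 63], [9, 89, 60], [10, 94, 60], [9, 96, 64], [10, 103, 67], [11, 107, 74], [10, 93, 82], [9, 58, 101], [10, 29, 130], [12, 17, 150], [12, 16, 158], [13, 15, 154], [13, 16, 142], [11, 17, 121], [10, 14, 112], [11, 15, 133], [13, 15, 153], [12, 16, 162], [12, 16, 163], [12, 16, 161], [11, 13, 152], [13, 14, 131], [10, 14, 111], [9, 15, 118], [10, 17, 139], [11, 13, 152], [13, 15, 154], [13, 16, 146], [12, 27, 125], [9, 51, 95], [10, 88, 75], [10, 100, 69], [8, 107, 62], [9, 101, 58], [11, 100, 56], [11, 85, 57], [10, 88, 52], [13, 82, 56], [15, 74, 69], [16, 74, 83], [17, 78, 101], [17, 82, 125], [18, 82, 143], [18, 83, 147], [18, 83, 150], [18, 85, 153], [18, 84, 154], [18, 84, 157], [18, 84, 160], [18, 84, 160], [18, 85, 162], [18, 83, 163], [18, 83, 165], [18, 83, 165], [18, 83, 165]]
[[-0.217,0.328,0.014],[0.0,-0.1,6.6]], [[-0.217,0.328,0.182],[0.0,-0.1,6.6]],
```

Request:
{"api": "carry_out", "payload": {
  "increments": [
    [[-0.04,0.05,0],[0,0,6.6]],
    [[-0.08,0.1,0.01],[0,0,6.6]],
    [[-0.11,0.15,0.014],[0,0,6.6]],
    [[-0.15,0.2,0.014],[0,0,6.6]],
    [[-0.18,0.25,0.03],[0,0,6.6]],
    [[-0.2,0.3,0.07],[0,0,6.6]],
    [[-0.212,0.328,0.11],[0,0,6.6]],
    [[-0.212,0.328,0.13],[0,0,6.6]],
    [[-0.212,0.328,0.16],[0,0,6.6]],
    [[-0.212,0.328,0.184],[0,0,6.6]],
    [[-0.212,0.328,0.184],[0,0,6.6]],
    [[-0.212,0.328,0.184],[0,0,6.6]]
  ]
}}

```text
time: 22.2
position: [0.4566, -0.3343, 0.1952]
eef_rot: [1.0, -0.018, -0.001, -0.001]
wrist_force: [0.5, -0.2, 0.5]
finger_gap: 0.55
gripper_force: 0.0
```

Request:
{"api": "carry_out", "payload": {
  "increments": [
    [[0,0,0],[0,0,0]],
    [[0,0,0],[0,0,0]],
    [[0,0,0],[0,0,0]],
    [[0,0,0],[0,0,0]]
  ],
  "gripper": 255
}}

```text
time: 22.7
position: [0.4568, -0.3345, 0.1965]
eef_rot: [1.0, -0.018, 0.0, 0.0]
wrist_force: [-1.4, -2.8, 0.9]
finger_gap: 0.421
gripper_force: 30.0
```

```bash
python3 - <<'E'
from lib import *
o=ctrl.get_obs(); z=R.from_quat(o["eef_rot"]).apply([0,0,1]); S=o["position"]+.167*z; print(S,o["wrist_force"])
b=.003
plan([((.46,-.33,.15),-2,0,0)]+[(ST["mid"]+[-.005,.001,.10],4.5,t,b) for t in (20,30,40,50,60)]+[(ST["mid"]+[-.005,.001,.003],4.5,60,b)]*2)
E
```

```text
[ 0.45683077 -0.33462354  0.02954988] [-1.35704199 -2.83836898  0.9444418 ]
[[0.003,-0.005,-0.120],[0.0,-0.0,-0.1]], [[0.098,-0.284,-0.133],[20.0,-1.2,-6.5]], [[0.101,-0.258,-0.121],[30.0,-1.7,-6.4]], [[0.104,-0.233,-0.104],[40.0,-2.3,-6.3]], [[0.106,-0.213,-0.083],[50.0,-2.9,-6.1]], [[0.108,-0.196,-0.058],[60.0,-3.5,-5.9]], [[0.108,-0.196,0.039],[60.0,-3.5,-5.9]], [[0.108,-0.196,0.039],[60.0,-3.5,-5.9]],
```

Request:
{"api": "carry_out", "payload": {
  "increments": [
    [[0,0,-0.05],[0,0,0]],
    [[0,0,-0.1],[0,0,0]],
    [[0,0,-0.14],[0,0,0]],
    [[0,0,-0.14],[0,0,0]]
  ]
}}

```text
time: 23.2
position: [0.457, -0.3345, 0.339]
eef_rot: [1.0, -0.018, 0.002, 0.001]
wrist_force: [0.1, -0.2, -2.1]
finger_gap: 0.424
gripper_force: 30.0
```

```bash
cat >> lib.py <<'E'
def held():
    """offset along tool x of the bottle origin from the grasp point (body/cap border on top line)"""
    im,c=grab("wrist"); o=ctrl.get_obs(); Rm=R.from_quat(o["eef_rot"]).as_matrix()
    K,V=c; out=[]
    h=cv2.cvtColor(im,cv2.COLOR_BGR2HSV)
    for u in range(306,324,3):
        col=h[100:230,u]; am=((col[:,0]<14)|(col[:,0]>165))&(col[:,1]>70)&(col[:,2]<140)
        i=np.flatnonzero(am)
        if len(i): out.append(100+i[0])
    v=np.median(out); d=V[:3,:3].T@np.linalg.inv(K)@[315,v,1]; cpos=-V[:3,:3].T@V[:3,3]
    Rt=Rm.T; p=Rt@(cpos-o["position"]); d=Rt@d
    q=p+d*((.167-.018-p[2])/d[2]); print("border row",v,"origin offset along tool x",round(q[0]-.04,4), "grip",o["finger_gap"],o["gripper_force"])
E
python3 - <<'E'
from lib import *
held()
b=.0015
plan([(ST["mid"]+[0,.001,.10],4.5,t,b) for t in (20,30,40,50,60)]+[(ST["mid"]+[0,.001,.003],4.5,60,b)]*2)
E
```

```text
border row 100.0 origin offset along tool x 0.0438 grip 0.42288569347846455 29.999583838507533
[[0.103,-0.285,0.008],[20.0,-1.2,-6.5]], [[0.106,-0.258,0.021],[30.0,-1.8,-6.4]], [[0.108,-0.234,0.038],[40.0,-2.3,-6.3]], [[0.111,-0.214,0.059],[50.0,-2.9,-6.1]], [[0.113,-0.197,0.083],[60.0,-3.5,-5.9]], [[0.113,-0.197,0.180],[60.0,-3.5,-5.9]], [[0.113,-0.197,0.180],[60.0,-3.5,-5.9]],
```

Request:
{"api": "carry_out", "payload": {
  "increments": [
    [[0.03,-0.06,-0.02],[0,0,-3]],
    [[0.06,-0.12,-0.02],[0,0,-6.5]],
    [[0.08,-0.18,-0.01],[5,0,-6.5]],
    [[0.095,-0.24,-0.005],[12,0,-6.5]],
    [[0.103,-0.285,0.008],[20,-1.2,-6.5]],
    [[0.106,-0.258,0.021],[30,-1.8,-6.4]],
    [[0.108,-0.234,0.038],[40,-2.3,-6.3]],
    [[0.111,-0.214,0.059],[50,-2.9,-6.1]],
    [[0.113,-0.197,0.083],[60,-3.5,-5.9]],
    [[0.113,-0.197,0.083],[60,-3.5,-5.9]],
    [[0.113,-0.197,0.083],[60,-3.5,-5.9]]
  ]
}}

```text
time: 24.62
position: [0.5767, -0.141, 0.2532]
eef_rot: [0.866, 0.033, -0.021, -0.499]
wrist_force: [-0.3, 0.1, -1.3]
finger_gap: 0.422
gripper_force: 30.0
```

```bash
sed -i 's/h\[100:230,u\]/h[150:230,u]/; s/out.append(100+i/out.append(150+i/' lib.py; python3 - <<'E'
from lib import *
held()
plan([(ST["mid"]+[0,.001,.003],4.5,60,.0015)])
E
```

```text
border row 204.0 origin offset along tool x -0.0025 grip 0.41864933609911403 29.99995931982994
[[-0.000,0.084,0.048],[0.1,0.1,-0.0]],
```

Request:
{"api": "carry_out", "payload": {
  "increments": [
    [[0.0025,0.03,0.017],[0,0,0]],
    [[0.0025,0.06,0.034],[0,0,0]],
    [[0.0025,0.084,0.048],[0,0,0]],
    [[0.0025,0.084,0.048],[0,0,0]],
    [[0.0025,0.084,0.048],[0,0,0]]
  ]
}}

```text
time: 25.3
position: [0.5795, -0.1412, 0.1578]
eef_rot: [0.866, 0.034, -0.02, -0.499]
wrist_force: [-0.5, 0.1, -1.0]
finger_gap: 0.416
gripper_force: 30.0
```

Request:
{"api": "carry_out", "payload": {
  "increments": [
    [[0,0,0],[0,0,0]],
    [[0,0,0],[0,0,0]],
    [[0,0,-0.03],[0,0,0]],
    [[0,0,-0.07],[0,0,0]]
  ],
  "gripper": 100
}}

```text
time: 25.8
position: [0.5839, -0.2023, 0.1921]
eef_rot: [0.865, 0.034, -0.021, -0.5]
wrist_force: [-0.0, -0.3, 0.1]
finger_gap: 0.613
gripper_force: 0.0
```

```bash
python3 - <<'E'
from lib import *
im,c=grab("wrist","w10"); 
S=ST["mid"]+[-.002,.0008,.002]
t,_=grab("top","t10")
cv2.imwrite("pics/m10.png",np.hstack([cv2.resize(im[60:300,150:470],(400,300)),cv2.resize(t[130:210,270:350],(300,300))]))
plan([(S,4.5,t,.07) for t in (50,40,30,20,10,0,-10,-20,-20)]+[(S,4.5,-20,b) for b in (.03,0,0)])
E
```

```text
[[-0.005,-0.040,0.009],[-9.9,-0.2,0.0]], [[-0.005,-0.080,0.020],[-19.9,-0.2,0.0]], [[-0.005,-0.118,0.037],[-29.9,-0.2,0.0]], [[-0.005,-0.152,0.061],[-39.9,-0.2,-0.0]], [[-0.005,-0.181,0.090],[-49.9,-0.2,-0.0]], [[-0.005,-0.205,0.124],[-59.9,-0.2,-0.1]], [[-0.005,-0.222,0.161],[-69.9,-0.2,-0.1]], [[-0.005,-0.233,0.201],[-79.9,-0.2,-0.1]], [[-0.005,-0.233,0.201],[-79.9,-0.2,-0.1]], [[-0.006,-0.194,0.208],[-79.9,-0.2,-0.1]], [[-0.006,-0.164,0.213],[-79.9,-0.2,-0.1]], [[-0.006,-0.164,0.213],[-79.9,-0.2,-0.1]],
```

View pics/m10.png

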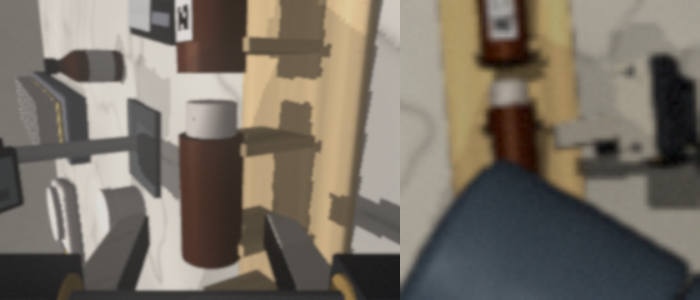

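Request:
{"api": "carry_out", "payload": {
  "increments": [
    [[-0.005,-0.04,0.009],[-9.9,0,0]],
    [[-0.005,-0.08,0.02],[-19.9,0,0]],
    [[-0.005,-0.118,0.037],[-29.9,0,0]],
    [[-0.005,-0.152,0.061],[-39.9,0,0]],
    [[-0.005,-0.181,0.09],[-49.9,0,0]],
    [[-0.005,-0.205,0.124],[-59.9,0,0]],
    [[-0.005,-0.222,0.161],[-69.9,0,0]],
    [[-0.005,-0.233,0.201],[-79.9,0,0]],
    [[-0.005,-0.233,0.201],[-79.9,0,0]],
    [[-0.006,-0.194,0.208],[-79.9,0,0]],
    [[-0.006,-0.164,0.213],[-79.9,0,0]],
    [[-0.006,-0.164,0.213],[-79.9,0,0]]
  ]
}}

```text
time: 27.4
position: [0.5565, 0.0617, 0.226]
eef_rot: [0.984, 0.038, 0.004, 0.171]
wrist_force: [0.5, 0.4, -0.3]
finger_gap: 0.607
gripper_force: 0.0
```

Request:
{"api": "carry_out", "payload": {
  "increments": [
    [[0,0,0],[0,0,0]],
    [[0,0,0],[0,0,0]],
    [[0,0,0],[0,0,0]]
  ],
  "gripper": 255
}}

```text
time: 27.78
position: [0.5577, 0.0614, 0.2298]
eef_rot: [0.984, 0.039, 0.007, 0.174]
wrist_force: [-1.9, -19.9, 11.9]
finger_gap: 0.411
gripper_force: 30.0
```

```bash
python3 - <<'E'
from lib import *
o=ctrl.get_obs(); z=R.from_quat(o["eef_rot"]).apply([0,0,1]); S=o["position"]+.167*z; print(S,ST["mid"],o["wrist_force"],o["joints"])
plan([(S+[0,0,.006],4.5,t,0) for t in (-20,-10,0,10,20,30,40,50,60,60)]+[(S+[0,0,.0005],4.5,60,b) for b in (0,0)])
E
```

```text
[0.56218994 0.00424677 0.07292624] [0.565 0.003 0.07 ] [ -1.90627998 -19.87572571  11.91999358] [ 0.08273047  0.61818925  1.74439708 -0.47897392  0.84033924  1.90844914]
[[-0.000,0.002,-0.006],[0.1,0.0,0.0]], [[-0.000,0.031,-0.003],[10.1,0.0,0.0]], [[-0.000,0.059,0.005],[20.1,0.0,0.0]], [[-0.000,0.086,0.017],[30.1,0.0,0.0]], [[-0.000,0.110,0.034],[40.1,0.0,0.0]], [[-0.000,0.130,0.054],[50.1,0.0,0.0]], [[-0.000,0.147,0.078],[60.1,0.0,0.0]], [[-0.000,0.159,0.104],[70.1,0.0,0.0]], [[-0.000,0.167,0.133],[80.1,0.0,0.0]], [[-0.000,0.167,0.133],[80.1,0.0,0.0]], [[-0.000,0.165,0.138],[80.1,0.0,0.0]], [[-0.000,0.165,0.138],[80.1,0.0,0.0]],
```

Request:
{"api": "carry_out", "payload": {
  "increments": [
    [[0,0.003,-0.006],[0,0,0]],
    [[0,0.031,-0.003],[10,0,0]],
    [[0,0.059,0.005],[20,0,0]],
    [[0,0.086,0.017],[30,0,0]],
    [[0,0.11,0.034],[40,0,0]],
    [[0,0.13,0.054],[50,0,0]],
    [[0,0.147,0.078],[60,0,0]],
    [[0,0.159,0.104],[70,0,0]],
    [[0,0.167,0.133],[80,0,0]],
    [[0,0.167,0.133],[80,0,0]],
    [[0,0.165,0.137],[80,0,0]],
    [[0,0.165,0.137],[80,0,0]]
  ]
}}

```text
time: 29.28
position: [0.5734, -0.139, 0.1584]
eef_rot: [0.864, 0.036, -0.019, -0.501]
wrist_force: [-10.1, -14.4, 26.9]
finger_gap: 0.413
gripper_force: 29.9
```

Request:
{"api": "carry_out", "payload": {
  "increments": [
    [[0,0,0],[0,0,0]],
    [[0,0,0],[0,0,0]],
    [[0,0,-0.03],[0,0,0]],
    [[0,0,-0.07],[0,0,0]]
  ],
  "gripper": 100
}}

```text
time: 29.78
position: [0.5778, -0.1983, 0.1896]
eef_rot: [0.865, 0.034, -0.021, -0.501]
wrist_force: [0.7, 1.4, -0.1]
finger_gap: 0.61
gripper_force: 0.0
```

```bash
cat >> lib.py <<'E'
def white(im,c,st):
    """rows across the bottle: view angle, runs of white within it (mm across view at axis depth)"""
    side=np.array([U[1],-U[0],0]); h=cv2.cvtColor(im,cv2.COLOR_BGR2HSV); K,V=c; o=-V[:3,:3].T@V[:3,3]; res=[]
    for s in np.linspace(-.018,.018,7):
        P=ST[st]+s*U; d=o-P; e=d-U*(d@U); dist=np.linalg.norm(d); e/=np.linalg.norm(e); a=np.degrees(np.arctan2(e@side,e[2]))
        w=np.cross(U,e); w=-w if w@side<0 else w
        x=np.linspace(-30,30,121); uv=proj(c,P+x[:,None]*.001*w).astype(np.float32)
        px=cv2.remap(h,uv[:,0][None].copy(),uv[:,1][None].copy(),1)[0].astype(int)
        sh=lambda m: (x[np.flatnonzero(m)[0]],x[np.flatnonzero(m)[-1]],int(m.sum())) if m.any() else None
        res.append((sh((px[:,1]<60)&(abs(x)<19)),sh((px[:,0]<14)&(px[:,1]>65)&(px[:,2]<115))))
    print(st,"view %.1f"%a); [print("  white",r[0],"brown",r[1]) for r in res[::2]]
E
python3 - <<'E'
from lib import *
im,c=grab("wrist","w11"); white(im,c,"mid")
t,ct=grab("top","t11"); white(t,ct,"mid")
s,cs=grab("scene","s11"); white(s,cs,"mid")
S=ST["mid"]+[-.002,-.0005,.002]
plan([(S,4.5,t,.07) for t in (50,40,30,20,10,0,-10,-20,-20)]+[(S,4.5,-20,b) for b in (.03,0,0)])
E
```

```text
mid view 59.4
  white (np.float64(-18.5), np.float64(-10.5), 17) brown (np.float64(-10.0), np.float64(19.0), 59)
  white (np.float64(-18.5), np.float64(-10.5), 17) brown (np.float64(-10.0), np.float64(18.5), 58)
  white (np.float64(-18.5), np.float64(-10.5), 17) brown (np.float64(-10.0), np.float64(18.0), 56)
  white (np.float64(-18.5), np.float64(-10.5), 17) brown (np.float64(-10.0), np.float64(18.5), 58)
mid view 2.0
  white (np.float64(-3.0), np.float64(14.0), 14) brown (np.float64(15.0), np.float64(16.0), 3)
  white (np.float64(-18.5), np.float64(7.0), 52) brown (np.float64(-21.5), np.float64(15.0), 16)
  white (np.float64(-13.5), np.float64(6.5), 41) brown (np.float64(-18.5), np.float64(16.0), 26)
  white (np.float64(-13.5), np.float64(7.5), 43) brown (np.float64(-20.0), np.float64(16.0), 29)
mid view 45.9
  white (np.float64(-18.5), np.float64(14.5), 38) brown (np.float64(-4.5), np.float64(7.0), 24)
  white (np.float64(-18.5), np.float64(18.0), 45) brown (np.float64(-4.0), np.float64(4.5), 18)
  white (np.float64(-18.5), np.float64(12.0), 37) brown (np.float64(-3.5), np.float64(5.0), 18)
  white (np.float64(-18.5), np.float64(13.5), 17) brown (np.float64(-11.5), np.float64(8.0), 40)
[[0.001,-0.040,0.001],[-10.1,-0.1,-0.0]], [[0.001,-0.080,0.012],[-20.1,-0.1,-0.0]], [[0.001,-0.117,0.029],[-30.1,-0.1,-0.0]], [[0.001,-0.151,0.053],[-40.1,-0.1,-0.0]], [[0.001,-0.180,0.082],[-50.1,-0.1,-0.0]], [[0.001,-0.204,0.116],[-60.1,-0.1,-0.0]], [[0.001,-0.221,0.154],[-70.1,-0.1,-0.1]], [[0.001,-0.232,0.193],[-80.1,-0.1,-0.1]], [[0.001,-0.232,0.193],[-80.1,-0.1,-0.1]], [[0.001,-0.193,0.200],[-80.1,-0.1,-0.1]], [[0.001,-0.163,0.206],[-80.1,-0.1,-0.1]], [[0.001,-0.163,0.206],[-80.1,-0.1,-0.1]],
```

```bash
python3 - <<'E'
from lib import *
S=ST["mid"]
plan([(S,4.5,t,b) for t,b in ((50,.08),(40,.09),(30,.1),(20,.11),(10,.12))]+[(S-.04*U,4.5,0,.14)]*2)
E
```

```text
[[0.003,-0.040,-0.007],[-10.1,-0.1,-0.0]], [[0.003,-0.085,-0.006],[-20.1,-0.1,-0.0]], [[0.003,-0.131,0.005],[-30.1,-0.1,-0.0]], [[0.003,-0.175,0.024],[-40.1,-0.1,-0.0]], [[0.003,-0.217,0.051],[-50.1,-0.1,-0.0]], [[-0.037,-0.263,0.082],[-60.1,-0.1,-0.0]], [[-0.037,-0.263,0.082],[-60.1,-0.1,-0.0]],
```

Request:
{"api": "carry_out", "payload": {
  "increments": [
    [[0.003,-0.04,-0.007],[-10,0,0]],
    [[0.003,-0.085,-0.006],[-20,0,0]],
    [[0.003,-0.131,0.005],[-30,0,0]],
    [[0.003,-0.175,0.024],[-40,0,0]],
    [[0.003,-0.217,0.051],[-50,0,0]],
    [[-0.037,-0.263,0.082],[-60,0,0]],
    [[-0.037,-0.263,0.082],[-60,0,0]],
    [[-0.037,-0.263,0.082],[-60,0,0]]
  ]
}}

```text
time: 30.92
position: [0.525, 0.0005, 0.3764]
eef_rot: [0.999, 0.04, -0.001, -0.002]
wrist_force: [0.3, 0.1, 0.3]
finger_gap: 0.606
gripper_force: 0.0
```

```bash
python3 - <<'E'
from lib import *
im,c=grab("wrist","w12"); white(im,c,"mid"); white(im,c,"far")
S=ST["mid"]+[0,0,.003]
for t in (-4,): plan([(S,4.5,t,b) for b in (.05,.05,.025,0)])
plan([((.558,-.338,.15),-2,0,0),((.558,-.338,.031),-2,0,0)])
E
```

```text
mid view -0.2
  white (np.float64(-12.0), np.float64(10.5), 46) brown (np.float64(-18.5), np.float64(18.5), 29)
  white (np.float64(-11.0), np.float64(10.0), 43) brown (np.float64(-18.5), np.float64(18.5), 32)
  white (np.float64(-12.0), np.float64(10.5), 46) brown (np.float64(-18.5), np.float64(18.5), 29)
  white (np.float64(-11.5), np.float64(10.0), 44) brown (np.float64(-18.5), np.float64(18.0), 29)
far view -0.2
  white (np.float64(-11.5), np.float64(10.0), 44) brown (np.float64(-19.0), np.float64(18.0), 31)
  white (np.float64(-12.0), np.float64(10.0), 45) brown (np.float64(-19.0), np.float64(17.5), 29)
  white (np.float64(-11.5), np.float64(10.0), 44) brown (np.float64(-19.5), np.float64(18.5), 32)
  white (np.float64(-18.5), np.float64(18.5), 75) brown None
[[0.040,-0.015,0.087],[-4.3,0.1,0.0]], [[0.040,-0.015,0.087],[-4.3,0.1,0.0]], [[0.040,-0.013,0.111],[-4.3,0.1,0.0]], [[0.040,-0.011,0.136],[-4.3,0.1,0.0]], 
[[0.006,0.340,0.058],[-0.2,0.1,6.5]], [[0.006,0.340,0.177],[-0.2,0.1,6.5]],
```

Request:
{"api": "carry_out", "payload": {
  "increments": [
    [[0.0,0.06,0],[0,0,6.5]],
    [[0.0,0.12,0.0],[0,0,6.5]],
    [[0,0.18,0.0],[0,0,6.5]],
    [[0,0.24,0.0],[0,0,6.5]],
    [[0,0.3,0.02],[0,0,6.5]],
    [[0.006,0.34,0.058],[0,0,6.5]],
    [[0.006,0.34,0.058],[0,0,6.5]],
    [[0.006,0.34,0.058],[0,0,6.5]]
  ],
  "gripper": 115
}}

```text
time: 31.98
position: [0.5575, -0.339, 0.3171]
eef_rot: [1.0, -0.018, -0.001, -0.002]
wrist_force: [0.5, -0.7, -0.0]
finger_gap: 0.543
gripper_force: 0.0
```

```bash
python3 - <<'E'
from lib import *
im,c=grab("wrist","w13")
m=amber(im); 
for s in blobs(m,150): 
    if 200<s[0]<430: print(s,cast(c,[[s[0]+s[2]/2,s[1]]],.045).round(4))
# body columns at a few rows near the top line
h=cv2.cvtColor(im,cv2.COLOR_BGR2HSV)
for v in (190,205,220): 
    i=np.flatnonzero(m[v,250:390])+250
    if len(i): print(v,i[0],i[-1],cast(c,[[i[0],v],[i[-1],v]],.03).round(4).tolist())
t,ct=grab("top","t13")
for s in blobs(amber(t),100):
    if 340<s[0]<450 and s[1]<240: print("top",s)
plan([((.558,-.338,.031),-2,0,0)])
E
```

```text
[ 426   11  119   90 2985] [[ 0.7038 -0.4715  0.045 ]]
[ 301  178   34   64 1649] [[ 0.5801 -0.3413  0.045 ]]
190 310 330 [[0.5656, -0.3333, 0.03], [0.5649, -0.3521, 0.03]]
205 304 333 [[0.551, -0.327, 0.03], [0.55, -0.3547, 0.03]]
220 300 334 [[0.5359, -0.3224, 0.03], [0.5347, -0.3553, 0.03]]
[[0.000,0.000,0.121],[-0.1,0.0,0.0]],
```

Request:
{"api": "carry_out", "payload": {
  "increments": [
    [[0,0.001,0.05],[0,0,0]],
    [[0,0.001,0.09],[0,0,0]],
    [[0,0.001,0.121],[0,0,0]],
    [[0,0.001,0.121],[0,0,0]],
    [[0,0.001,0.121],[0,0,0]]
  ]
}}

```text
time: 32.7
position: [0.5581, -0.3391, 0.1987]
eef_rot: [1.0, -0.017, 0.0, -0.001]
wrist_force: [0.0, 0.0, -0.1]
finger_gap: 0.549
gripper_force: 0.0
```

Request:
{"api": "carry_out", "payload": {
  "increments": [
    [[0,0,0],[0,0,0]],
    [[0,0,0],[0,0,0]],
    [[0,0,0],[0,0,0]],
    [[0,0,0],[0,0,0]]
  ],
  "gripper": 255
}}

```text
time: 33.2
position: [0.5578, -0.3392, 0.1979]
eef_rot: [1.0, -0.017, -0.0, -0.001]
wrist_force: [-0.2, 1.5, 7.3]
finger_gap: 0.416
gripper_force: 30.0
```

```bash
python3 - <<'E'
from lib import *
o=ctrl.get_obs(); z=R.from_quat(o["eef_rot"]).apply([0,0,1]); S=o["position"]+.167*z; print(S,o["wrist_force"])
b=.0025
plan([(S+[0,0,.14],-2,0,0)]+[(ST["near"]+[0,.0,.10],4.5,t,b) for t in (20,30,40,50,60)]+[(ST["near"]+[0,.0,.003],4.5,60,b)]*2)
E
```

```text
[ 0.55781566 -0.33884915  0.03093831] [-0.17755045  1.54466757  7.26700359]
[[-0.000,-0.001,-0.140],[-0.1,0.0,-0.0]], [[-0.117,-0.271,-0.131],[19.9,-1.1,-6.4]], [[-0.114,-0.245,-0.118],[29.8,-1.7,-6.4]], [[-0.112,-0.221,-0.101],[39.8,-2.3,-6.2]], [[-0.109,-0.200,-0.081],[49.8,-2.8,-6.1]], [[-0.107,-0.183,-0.056],[59.8,-3.4,-5.9]], [[-0.107,-0.183,0.041],[59.8,-3.4,-5.9]], [[-0.107,-0.183,0.041],[59.8,-3.4,-5.9]],
```

Request:
{"api": "carry_out", "payload": {
  "increments": [
    [[0,0,-0.05],[0,0,0]],
    [[0,0,-0.11],[0,0,0]],
    [[-0.03,-0.05,-0.14],[0,0,-3]],
    [[-0.06,-0.11,-0.14],[0,0,-6.5]],
    [[-0.08,-0.16,-0.14],[5,0,-6.5]],
    [[-0.1,-0.22,-0.135],[12,0,-6.5]],
    [[-0.117,-0.271,-0.131],[20,-1.1,-6.4]],
    [[-0.114,-0.245,-0.118],[30,-1.7,-6.4]],
    [[-0.112,-0.221,-0.101],[40,-2.3,-6.2]],
    [[-0.109,-0.2,-0.081],[50,-2.8,-6.1]],
    [[-0.107,-0.183,-0.056],[60,-3.4,-5.9]],
    [[-0.107,-0.183,-0.056],[60,-3.4,-5.9]],
    [[-0.107,-0.183,-0.056],[60,-3.4,-5.9]]
  ]
}}

```text
time: 34.83
position: [0.4571, -0.1523, 0.2542]
eef_rot: [0.865, 0.034, -0.02, -0.5]
wrist_force: [-0.1, 0.1, -0.8]
finger_gap: 0.418
gripper_force: 30.0
```

```bash
python3 - <<'E'
from lib import *
held(); print(ctrl.get_obs()["joints"])
plan([(ST["near"]+[0,.0,.001],4.5,60,.0025)])
E
```

```text
border row 194.0 origin offset along tool x 0.0023 grip 0.42252062101937693 29.99974748119712
[-0.55249345  0.58643826  1.8684592   0.77573699  1.50854699  0.53824905]
[[-0.000,0.086,0.049],[-0.0,0.0,0.0]],
```

Request:
{"api": "carry_out", "payload": {
  "increments": [
    [[-0.002,0.03,0.017],[0,0,0]],
    [[-0.002,0.06,0.034],[0,0,0]],
    [[-0.002,0.086,0.049],[0,0,0]],
    [[-0.002,0.086,0.049],[0,0,0]],
    [[-0.002,0.086,0.049],[0,0,0]]
  ]
}}

```text
time: 35.5
position: [0.4553, -0.1526, 0.1554]
eef_rot: [0.865, 0.034, -0.02, -0.5]
wrist_force: [0.2, -0.4, -1.6]
finger_gap: 0.421
gripper_force: 30.0
```

Request:
{"api": "carry_out", "payload": {
  "increments": [
    [[0,0,0],[0,0,0]],
    [[0,0,0],[0,0,0]],
    [[0,0,-0.03],[0,0,0]],
    [[0,0,-0.07],[0,0,0]]
  ],
  "gripper": 100
}}

```text
time: 36.0
position: [0.4597, -0.2138, 0.1896]
eef_rot: [0.864, 0.034, -0.021, -0.501]
wrist_force: [0.2, -0.7, -0.3]
finger_gap: 0.606
gripper_force: 0.0
```

```bash
python3 - <<'E'
from lib import *
im,c=grab("wrist","w14"); white(im,c,"near")
S=ST["near"]+[-.002,0,.002]
plan([(S,4.5,t,.07) for t in (50,40,30,20,10,0,-10,-10)]+[(S,4.5,-10,b) for b in (.03,0,0)])
E
```

```text
near view 60.2
  white None brown (np.float64(-18.5), np.float64(19.5), 77)
  white None brown (np.float64(-18.5), np.float64(18.5), 75)
  white None brown (np.float64(-18.0), np.float64(18.0), 71)
  white None brown (np.float64(-18.5), np.float64(17.5), 73)
[[-0.001,-0.043,0.010],[-10.0,-0.1,0.1]], [[-0.001,-0.083,0.021],[-20.0,-0.1,0.0]], [[-0.001,-0.120,0.039],[-30.0,-0.1,0.0]], [[-0.001,-0.154,0.062],[-40.0,-0.1,0.0]], [[-0.001,-0.183,0.092],[-50.0,-0.2,0.0]], [[-0.001,-0.207,0.125],[-60.0,-0.2,-0.0]], [[-0.001,-0.225,0.163],[-70.0,-0.2,-0.0]], [[-0.001,-0.225,0.163],[-70.0,-0.2,-0.0]], [[-0.001,-0.187,0.177],[-70.0,-0.2,-0.0]], [[-0.001,-0.159,0.187],[-70.0,-0.2,-0.0]], [[-0.001,-0.159,0.187],[-70.0,-0.2,-0.0]],
```

Request:
{"api": "carry_out", "payload": {
  "increments": [
    [[0,-0.043,0.01],[-10,0,0]],
    [[0,-0.083,0.021],[-20,0,0]],
    [[0,-0.12,0.039],[-30,0,0]],
    [[0,-0.154,0.062],[-40,0,0]],
    [[0,-0.183,0.092],[-50,0,0]],
    [[0,-0.207,0.125],[-60,0,0]],
    [[0,-0.225,0.163],[-70,0,0]],
    [[0,-0.225,0.163],[-70,0,0]],
    [[0,-0.187,0.177],[-70,0,0]],
    [[0,-0.159,0.187],[-70,0,0]],
    [[0,-0.159,0.187],[-70,0,0]]
  ]
}}

```text
time: 37.42
position: [0.4404, 0.0258, 0.2332]
eef_rot: [0.996, 0.039, 0.001, 0.084]
wrist_force: [0.5, 0.3, 0.9]
finger_gap: 0.61
gripper_force: 0.0
```

Request:
{"api": "carry_out", "payload": {
  "increments": [
    [[0,0,0],[0,0,0]],
    [[0,0,0],[0,0,0]],
    [[0,0,0],[0,0,0]]
  ],
  "gripper": 255
}}

```text
time: 37.8
position: [0.4416, 0.0241, 0.237]
eef_rot: [0.995, 0.04, 0.003, 0.088]
wrist_force: [-4.7, -44.7, 19.7]
finger_gap: 0.424
gripper_force: 30.0
```

```bash
python3 - <<'E'
from lib import *
o=ctrl.get_obs(); z=R.from_quat(o["eef_rot"]).apply([0,0,1]); S=o["position"]+.167*z; print(S,ST["near"],o["wrist_force"],o["joints"])
plan([(S+[0,0,.006],4.5,t,0) for t in (-10,0,10,20,30,40,50,60,60)]+[(S+[0,0,.001],4.5,60,b) for b in (0,0)])
E
```

```text
[ 0.44377331 -0.00519257  0.0725593 ] [ 0.44536992 -0.00641509  0.07      ] [ -4.72652717 -44.68309254  19.69600907] [-0.0143471   0.43847346  2.05211206 -0.29160712  0.65605687  1.70786824]
[[-0.000,0.001,-0.006],[0.1,0.1,0.1]], [[-0.000,0.030,-0.003],[10.1,0.1,0.1]], [[-0.000,0.059,0.004],[20.1,0.1,0.1]], [[-0.000,0.085,0.017],[30.1,0.1,0.1]], [[-0.000,0.109,0.033],[40.1,0.1,0.1]], [[-0.000,0.129,0.054],[50.1,0.1,0.1]], [[-0.000,0.146,0.078],[60.1,0.1,0.1]], [[-0.000,0.158,0.104],[70.1,0.1,0.1]], [[-0.000,0.158,0.104],[70.1,0.1,0.1]], [[-0.000,0.157,0.109],[70.1,0.1,0.1]], [[-0.000,0.157,0.109],[70.1,0.1,0.1]],
```

Request:
{"api": "carry_out", "payload": {
  "increments": [
    [[0,0.004,-0.006],[0,0,0]],
    [[0,0.033,-0.003],[10,0,0]],
    [[0,0.061,0.005],[20,0,0]],
    [[0,0.088,0.018],[30,0,0]],
    [[0,0.111,0.035],[40,0,0]],
    [[0,0.131,0.056],[50,0,0]],
    [[0,0.147,0.08],[60,0,0]],
    [[0,0.159,0.107],[70,0,0]],
    [[0,0.159,0.107],[70,0,0]],
    [[0,0.158,0.112],[70,0,0]],
    [[0,0.158,0.112],[70,0,0]]
  ]
}}

```text
time: 39.17
position: [0.4559, -0.1488, 0.1553]
eef_rot: [0.862, 0.035, -0.017, -0.505]
wrist_force: [-4.4, -16.3, 47.8]
finger_gap: 0.42
gripper_force: 30.0
```

Request:
{"api": "carry_out", "payload": {
  "increments": [
    [[0,0,0],[0,0,0]],
    [[0,0,0],[0,0,0]],
    [[0,0,-0.03],[0,0,0]],
    [[0,0,-0.07],[0,0,0]]
  ],
  "gripper": 100
}}

```text
time: 39.67
position: [0.4594, -0.208, 0.186]
eef_rot: [0.864, 0.034, -0.02, -0.502]
wrist_force: [0.7, 0.3, -0.4]
finger_gap: 0.605
gripper_force: 0.0
```

```bash
sed -i 's/^U=.*/U=np.array([np.cos(np.radians(5)),np.sin(np.radians(5)),0])/; s/\.565,\.003,\.07/.565,.0027,.07/' lib.py; python3 - <<'E'
from lib import *
print(ST)
im,c=grab("wrist","w15"); white(im,c,"near")
S=ST["near"]
plan([(S,5,t,b) for t,b in ((50,.08),(40,.09),(30,.1),(20,.11),(10,.12))]+[(S-.04*U,5,0,.14)]*2)
E
```

```text
{'near': array([ 0.44545664, -0.00775869,  0.07      ]), 'mid': array([0.565 , 0.0027, 0.07  ]), 'far': array([0.68454336, 0.01315869, 0.07      ])}
near view 60.1
  white None brown (np.float64(-19.0), np.float64(19.0), 77)
  white None brown (np.float64(-19.0), np.float64(17.5), 74)
  white None brown (np.float64(-19.0), np.float64(18.0), 75)
  white None brown (np.float64(-19.0), np.float64(18.0), 75)
[[0.003,-0.043,-0.007],[-10.1,-0.6,-0.2]], [[0.003,-0.088,-0.005],[-20.1,-0.5,-0.2]], [[0.003,-0.133,0.006],[-30.1,-0.5,-0.3]], [[0.002,-0.178,0.025],[-40.1,-0.5,-0.3]], [[0.002,-0.220,0.052],[-50.1,-0.5,-0.4]], [[-0.038,-0.265,0.083],[-60.1,-0.5,-0.4]], [[-0.038,-0.265,0.083],[-60.1,-0.5,-0.4]],
```

Request:
{"api": "carry_out", "payload": {
  "increments": [
    [[0.003,-0.043,-0.007],[-10,-0.5,0]],
    [[0.003,-0.088,-0.005],[-20,-0.5,0]],
    [[0.003,-0.133,0.006],[-30,-0.5,0]],
    [[0.002,-0.178,0.025],[-40,-0.5,0]],
    [[0.002,-0.22,0.052],[-50,-0.5,0]],
    [[-0.038,-0.265,0.083],[-60,-0.5,-0.4]],
    [[-0.038,-0.265,0.083],[-60,-0.5,-0.4]],
    [[-0.038,-0.265,0.083],[-60,-0.5,-0.4]]
  ]
}}

```text
time: 40.72
position: [0.4058, -0.0077, 0.3746]
eef_rot: [0.999, 0.045, -0.002, -0.003]
wrist_force: [-0.7, -0.4, 0.1]
finger_gap: 0.608
gripper_force: 0.0
```

```bash
python3 - <<'E'
from lib import *
im,c=grab("wrist","w16"); white(im,c,"near")
S=ST["near"]+[-.002,0,.003]
plan([(S,5,-10,b) for b in (.1,.05,.025,0)])
E
```

```text
near view -0.7
  white None brown (np.float64(-19.0), np.float64(16.5), 72)
  white None brown (np.float64(-19.0), np.float64(17.5), 72)
  white None brown (np.float64(-19.5), np.float64(17.5), 75)
  white None brown (np.float64(-19.5), np.float64(17.0), 74)
[[0.038,-0.043,0.038],[-10.3,0.3,0.1]], [[0.038,-0.034,0.088],[-10.3,0.3,0.1]], [[0.038,-0.030,0.112],[-10.3,0.3,0.1]], [[0.038,-0.025,0.137],[-10.3,0.3,0.1]],
```

Request:
{"api": "carry_out", "payload": {
  "increments": [
    [[0.038,-0.043,0.038],[-10,0,0]],
    [[0.038,-0.034,0.088],[-10.3,0,0]],
    [[0.038,-0.03,0.112],[-10.3,0,0]],
    [[0.038,-0.025,0.137],[-10.3,0,0]],
    [[0.038,-0.025,0.137],[-10.3,0,0]],
    [[0.038,-0.025,0.137],[-10.3,0,0]]
  ]
}}

```text
time: 41.52
position: [0.441, 0.0205, 0.2376]
eef_rot: [0.995, 0.044, 0.001, 0.088]
wrist_force: [0.4, -0.7, -0.4]
finger_gap: 0.61
gripper_force: 0.0
```

Request:
{"api": "carry_out", "payload": {
  "increments": [
    [[0,0,0],[0,0,0]],
    [[0,0,0],[0,0,0]],
    [[0,0,0],[0,0,0]]
  ],
  "gripper": 255
}}

```text
time: 41.9
position: [0.4406, 0.0217, 0.238]
eef_rot: [0.995, 0.044, 0.002, 0.087]
wrist_force: [-1.8, 11.6, 6.2]
finger_gap: 0.412
gripper_force: 30.0
```

```bash
python3 - <<'E'
from lib import *
o=ctrl.get_obs(); z=R.from_quat(o["eef_rot"]).apply([0,0,1]); S=o["position"]+.167*z; print(S,ST["near"],o["wrist_force"],z)
plan([(S+[0,0,.006],5,t,0) for t in (-10,0,10,20,30,40,50,60,60)]+[(S+[0,0,.002],5,60,b) for b in (0,0)])
E
```

```text
[ 0.44261733 -0.00717358  0.07352263] [ 0.44545664 -0.00775869  0.07      ] [-1.77465697 11.62104173  6.24579349] [ 0.0120909  -0.17293007 -0.98485989]
[[-0.001,0.001,-0.006],[-0.0,0.2,0.1]], [[-0.001,0.030,-0.003],[10.0,0.2,0.1]], [[-0.001,0.058,0.004],[20.0,0.2,0.0]], [[-0.001,0.084,0.016],[30.0,0.2,0.0]], [[-0.001,0.108,0.033],[40.0,0.2,0.0]], [[-0.001,0.129,0.054],[50.0,0.2,-0.0]], [[-0.000,0.146,0.078],[60.0,0.2,-0.0]], [[-0.000,0.158,0.104],[70.0,0.2,-0.0]], [[-0.000,0.158,0.104],[70.0,0.2,-0.0]], [[-0.000,0.157,0.108],[70.0,0.2,-0.0]], [[-0.000,0.157,0.108],[70.0,0.2,-0.0]],
```

Request:
{"api": "carry_out", "payload": {
  "increments": [
    [[0,0.001,-0.006],[0,0,0]],
    [[0,0.03,-0.003],[10,0,0]],
    [[0,0.058,0.004],[20,0,0]],
    [[0,0.084,0.016],[30,0,0]],
    [[0,0.108,0.033],[40,0,0]],
    [[0,0.129,0.054],[50,0,0]],
    [[0,0.146,0.078],[60,0,0]],
    [[0,0.158,0.104],[70,0,0]],
    [[0,0.158,0.104],[70,0,0]],
    [[0,0.157,0.107],[70,0,0]],
    [[0,0.157,0.107],[70,0,0]]
  ]
}}

```text
time: 43.28
position: [0.4556, -0.151, 0.1603]
eef_rot: [0.866, 0.038, -0.024, -0.498]
wrist_force: [0.1, 0.7, -1.2]
finger_gap: 0.415
gripper_force: 30.0
```

Request:
{"api": "carry_out", "payload": {
  "increments": [
    [[0,0,0],[0,0,0]],
    [[0,0,0],[0,0,0]],
    [[0,0,-0.03],[0,0,0]],
    [[0,0,-0.07],[0,0,0]]
  ],
  "gripper": 100
}}

```text
time: 43.78
position: [0.461, -0.2122, 0.1948]
eef_rot: [0.865, 0.037, -0.025, -0.499]
wrist_force: [0.4, -0.5, -0.9]
finger_gap: 0.611
gripper_force: 0.0
```

```bash
python3 - <<'E'
from lib import *
im,c=grab("wrist","w17"); white(im,c,"near")
S=ST["near"]
plan([(S,5,t,b) for t,b in ((50,.08),(40,.09),(30,.1),(20,.11),(10,.12))]+[(S-.04*U,5,0,.14)]*2)
E
```

```text
near view 58.7
  white None brown (np.float64(-19.0), np.float64(18.0), 75)
  white None brown (np.float64(-19.0), np.float64(16.5), 72)
  white None brown (np.float64(-19.0), np.float64(17.5), 74)
  white None brown (np.float64(-18.5), np.float64(18.0), 74)
[[0.002,-0.037,0.001],[-9.7,0.1,-0.1]], [[0.002,-0.082,0.003],[-19.7,0.1,-0.1]], [[0.002,-0.128,0.013],[-29.7,0.1,-0.1]], [[0.001,-0.172,0.032],[-39.7,0.1,-0.1]], [[0.001,-0.214,0.059],[-49.7,0.1,-0.1]], [[-0.039,-0.260,0.090],[-59.7,0.1,-0.1]], [[-0.039,-0.260,0.090],[-59.7,0.1,-0.1]],
```

Request:
{"api": "carry_out", "payload": {
  "increments": [
    [[0.002,-0.037,0.001],[-9.7,0,0]],
    [[0.002,-0.082,0.003],[-19.7,0,0]],
    [[0.002,-0.128,0.013],[-29.7,0,0]],
    [[0.001,-0.172,0.032],[-39.7,0,0]],
    [[0.001,-0.214,0.059],[-49.7,0,0]],
    [[-0.039,-0.26,0.09],[-59.7,0,0]],
    [[-0.039,-0.26,0.09],[-59.7,0,0]],
    [[-0.039,-0.26,0.09],[-59.7,0,0]]
  ]
}}

```text
time: 44.82
position: [0.4048, -0.008, 0.3747]
eef_rot: [0.999, 0.045, -0.002, -0.003]
wrist_force: [0.3, 0.4, -0.7]
finger_gap: 0.611
gripper_force: 0.0
```

```bash
python3 - <<'E'
from lib import *
im,c=grab("wrist","w18"); white(im,c,"near")
S=ST["near"]+[-.002,0,.003]
for t in (-10,20): plan([(S,5,t,b) for b in (.1,.05,.025,0)])
E
```

```text
near view -0.7
  white (np.float64(-18.5), np.float64(-7.5), 23) brown (np.float64(-6.5), np.float64(17.5), 49)
  white (np.float64(-18.5), np.float64(-7.5), 23) brown (np.float64(-6.5), np.float64(17.5), 48)
  white (np.float64(-18.5), np.float64(-8.0), 22) brown (np.float64(-7.0), np.float64(17.5), 50)
  white (np.float64(-18.5), np.float64(-7.5), 23) brown (np.float64(-7.0), np.float64(17.5), 50)
[[0.039,-0.044,0.038],[-10.3,0.3,0.1]], [[0.039,-0.035,0.088],[-10.3,0.3,0.1]], [[0.039,-0.030,0.112],[-10.3,0.3,0.1]], [[0.039,-0.026,0.137],[-10.3,0.3,0.1]], 
[[0.038,0.094,0.050],[19.7,0.3,0.0]], [[0.039,0.077,0.097],[19.7,0.3,0.0]], [[0.039,0.069,0.120],[19.7,0.3,0.0]], [[0.039,0.061,0.144],[19.7,0.3,0.0]],
```

Request:
{"api": "carry_out", "payload": {
  "increments": [
    [[0.039,-0.044,0.038],[-10,0,0]],
    [[0.039,-0.035,0.088],[-10.3,0,0]],
    [[0.039,-0.03,0.112],[-10.3,0,0]],
    [[0.039,-0.026,0.137],[-10.3,0,0]],
    [[0.039,-0.026,0.137],[-10.3,0,0]],
    [[0.039,-0.026,0.137],[-10.3,0,0]]
  ]
}}

```text
time: 45.62
position: [0.441, 0.0213, 0.2377]
eef_rot: [0.995, 0.044, 0.001, 0.088]
wrist_force: [0.5, 0.2, 0.1]
finger_gap: 0.608
gripper_force: 0.0
```

Request:
{"api": "carry_out", "payload": {
  "increments": [
    [[0,0,0],[0,0,0]],
    [[0,0,0],[0,0,0]],
    [[0,0,0],[0,0,0]]
  ],
  "gripper": 255
}}

```text
time: 46.0
position: [0.4405, 0.0223, 0.2381]
eef_rot: [0.995, 0.044, 0.002, 0.087]
wrist_force: [-1.2, 8.0, 4.8]
finger_gap: 0.424
gripper_force: 30.0
```

```bash
python3 - <<'E'
from lib import *
o=ctrl.get_obs(); z=R.from_quat(o["eef_rot"]).apply([0,0,1]); S=o["position"]+.167*z; print(S,ST["near"],o["wrist_force"],z)
plan([(S+[0,0,.006],5,t,0) for t in (-10,0,10,20,30,42,42)]+[(S+[0,0,.001],5,42,b) for b in (0,0)])
E
```

```text
[ 0.4425415  -0.00662783  0.0736278 ] [ 0.44545664 -0.00775869  0.07      ] [-1.20924885  7.99485657  4.78361622] [ 0.0119722  -0.17336838 -0.98478428]
[[-0.001,0.001,-0.006],[0.0,0.2,0.1]], [[-0.001,0.030,-0.003],[10.0,0.2,0.1]], [[-0.001,0.058,0.004],[20.0,0.2,0.1]], [[-0.001,0.085,0.016],[30.0,0.2,0.0]], [[-0.001,0.108,0.033],[40.0,0.2,0.0]], [[-0.001,0.133,0.058],[52.0,0.2,-0.0]], [[-0.001,0.133,0.058],[52.0,0.2,-0.0]], [[-0.001,0.132,0.063],[52.0,0.2,-0.0]], [[-0.001,0.132,0.063],[52.0,0.2,-0.0]],
```

Request:
{"api": "carry_out", "payload": {
  "increments": [
    [[0,0.001,-0.006],[0,0,0]],
    [[0,0.03,-0.003],[10,0,0]],
    [[0,0.058,0.004],[20,0,0]],
    [[0,0.085,0.016],[30,0,0]],
    [[0,0.108,0.033],[40,0,0]],
    [[0,0.13,0.054],[50,0,0]],
    [[0,0.133,0.058],[52,0,0]],
    [[0,0.132,0.063],[52,0,0]],
    [[0,0.132,0.063],[52,0,0]]
  ]
}}

```text
time: 47.12
position: [0.4529, -0.1182, 0.1992]
eef_rot: [0.934, 0.041, -0.018, -0.355]
wrist_force: [-2.1, -7.4, 2.5]
finger_gap: 0.421
gripper_force: 30.0
```

Request:
{"api": "carry_out", "payload": {
  "increments": [
    [[0,0,0],[0,0,0]],
    [[0,0,0],[0,0,0]],
    [[0,0,-0.03],[0,0,0]],
    [[0,0,-0.07],[0,0,0]]
  ],
  "gripper": 100
}}

```text
time: 47.62
position: [0.457, -0.1648, 0.2511]
eef_rot: [0.933, 0.041, -0.019, -0.357]
wrist_force: [0.2, -0.3, -0.2]
finger_gap: 0.607
gripper_force: 0.0
```

```bash
python3 - <<'E'
from lib import *
S=ST["near"]
plan([(S,5,t,b) for t,b in ((32,.08),(22,.1),(12,.12))]+[(S-.04*U,5,0,.14)]*2)
E
```

```text
[[0.002,-0.039,-0.003],[-9.9,0.4,-0.1]], [[0.002,-0.087,-0.011],[-19.9,0.4,-0.1]], [[0.002,-0.139,-0.009],[-29.9,0.4,-0.0]], [[-0.038,-0.201,0.012],[-41.9,0.4,0.0]], [[-0.038,-0.201,0.012],[-41.9,0.4,0.0]],
```

Request:
{"api": "carry_out", "payload": {
  "increments": [
    [[0.002,-0.039,-0.003],[-9.9,0,0]],
    [[0.002,-0.087,-0.011],[-19.9,0,0]],
    [[0.002,-0.139,-0.009],[-29.9,0,0]],
    [[-0.038,-0.201,0.012],[-40,0,0]],
    [[-0.038,-0.201,0.012],[-41.9,0.4,0]],
    [[-0.038,-0.201,0.012],[-41.9,0.4,0]],
    [[-0.038,-0.201,0.012],[-41.9,0.4,0]]
  ]
}}

```text
time: 48.5
position: [0.4063, -0.0118, 0.376]
eef_rot: [0.999, 0.043, 0.001, -0.001]
wrist_force: [-0.9, 0.0, -1.1]
finger_gap: 0.606
gripper_force: 0.0
```

```bash
python3 - <<'E'
from lib import *
im,c=grab("wrist","w19"); white(im,c,"near"); white(im,c,"mid")
S=ST["near"]+[-.002,0.0005,.003]
for t in (-5,5): plan([(S,5,t,b) for b in (.08,.05,.025,0)])
E
```

```text
near view 0.2
  white (np.float64(-9.5), np.float64(12.5), 45) brown (np.float64(-20.0), np.float64(17.5), 29)
  white (np.float64(-9.0), np.float64(12.5), 44) brown (np.float64(-19.5), np.float64(17.5), 28)
  white (np.float64(-9.0), np.float64(12.5), 44) brown (np.float64(-19.5), np.float64(17.5), 30)
  white (np.float64(-9.0), np.float64(12.5), 44) brown (np.float64(-19.5), np.float64(17.5), 30)
mid view 0.2
  white (np.float64(-11.5), np.float64(9.5), 43) brown (np.float64(-19.0), np.float64(18.0), 31)
  white (np.float64(-12.0), np.float64(9.5), 44) brown (np.float64(-18.5), np.float64(18.5), 31)
  white (np.float64(-12.0), np.float64(9.5), 44) brown (np.float64(-19.0), np.float64(18.0), 31)
  white (np.float64(-18.5), np.float64(18.5), 75) brown None
[[0.037,-0.023,0.057],[-5.1,-0.0,-0.1]], [[0.037,-0.020,0.087],[-5.1,-0.0,-0.1]], [[0.037,-0.018,0.112],[-5.1,-0.0,-0.1]], [[0.037,-0.016,0.137],[-5.1,-0.0,-0.1]], 
[[0.037,0.020,0.057],[4.9,-0.1,-0.1]], [[0.037,0.017,0.087],[4.9,-0.1,-0.1]], [[0.037,0.015,0.112],[4.9,-0.1,-0.1]], [[0.037,0.013,0.136],[4.9,-0.1,-0.1]],
```

Request:
{"api": "carry_out", "payload": {
  "increments": [
    [[0.037,0.015,0.057],[4,0,0]],
    [[0.037,0.014,0.087],[4,0,0]],
    [[0.037,0.012,0.112],[4,0,0]],
    [[0.037,0.01,0.136],[4,0,0]],
    [[0.037,0.01,0.136],[4,0,0]],
    [[0.037,0.01,0.136],[4,0,0]]
  ]
}}

```text
time: 49.3
position: [0.4443, -0.0187, 0.2406]
eef_rot: [0.998, 0.043, -0.001, -0.035]
wrist_force: [0.2, -0.6, -0.2]
finger_gap: 0.61
gripper_force: 0.0
```

Request:
{"api": "carry_out", "payload": {
  "increments": [
    [[0,0,0],[0,0,0]],
    [[0,0,0],[0,0,0]],
    [[0,0,0],[0,0,0]]
  ],
  "gripper": 255
}}

```text
time: 49.68
position: [0.4441, -0.0186, 0.2409]
eef_rot: [0.998, 0.043, -0.0, -0.035]
wrist_force: [-0.9, -5.9, 4.5]
finger_gap: 0.422
gripper_force: 30.0
```

```bash
python3 - <<'E'
from lib import *
o=ctrl.get_obs(); z=R.from_quat(o["eef_rot"]).apply([0,0,1]); S=o["position"]+.167*z; print(S,ST["near"],o["wrist_force"],z)
plan([(S+[0,0,.006],5,t,0) for t in (4,-4,-4)]+[(S+[0,0,.001],5,-4,b) for b in (0,)])
plan([(S,5,-4,.04),(S-.04*U,5,0,.14)])
E
```

```text
[ 0.44357808 -0.00705901  0.07427679] [ 0.44545664 -0.00775869  0.07      ] [-0.88493432 -5.92166101  4.54236959] [-0.00320023  0.06935441 -0.99758695]
[[0.000,-0.000,-0.006],[0.0,-0.2,-0.0]], [[0.000,-0.024,-0.004],[-8.0,-0.2,-0.1]], [[0.000,-0.024,-0.004],[-8.0,-0.2,-0.1]], [[0.000,-0.023,0.001],[-8.0,-0.2,-0.1]], 
[[0.001,-0.029,-0.038],[-8.0,-0.2,-0.1]], [[-0.039,-0.021,-0.139],[-4.0,-0.2,-0.0]],
```

Request:
{"api": "carry_out", "payload": {
  "increments": [
    [[0,0,-0.006],[0,0,0]],
    [[0,-0.024,-0.004],[-8,0,0]],
    [[0,-0.024,-0.004],[-8,0,0]],
    [[0,-0.023,0.001],[-8,0,0]],
    [[0,-0.023,0.001],[-8,0,0]]
  ]
}}

```text
time: 50.3
position: [0.4421, 0.0043, 0.2408]
eef_rot: [0.999, 0.043, 0.002, 0.033]
wrist_force: [-1.0, 6.2, 1.4]
finger_gap: 0.423
gripper_force: 30.0
```

Request:
{"api": "carry_out", "payload": {
  "increments": [
    [[0,0,0],[0,0,0]],
    [[0,0,0],[0,0,0]],
    [[0,0,-0.04],[0,0,0]],
    [[-0.02,0.01,-0.1],[4,0,0]],
    [[-0.04,0.021,-0.139],[4,0,0]],
    [[-0.04,0.021,-0.139],[4,0,0]]
  ],
  "gripper": 100
}}

```text
time: 51.05
position: [0.4024, -0.0107, 0.3832]
eef_rot: [0.999, 0.043, 0.003, -0.0]
wrist_force: [0.1, 1.0, -0.9]
finger_gap: 0.609
gripper_force: 0.0
```

```bash
python3 - <<'E'
from lib import *
im,c=grab("wrist","w20"); white(im,c,"near")
t,ct=grab("top","t20")
cv2.imwrite("pics/m20.png",np.hstack([cv2.resize(im[:, 160:480],(400,500)),cv2.resize(t[110:240,150:280],(400,500))]))
E
```

```text
near view -0.1
  white (np.float64(-12.0), np.float64(10.5), 46) brown (np.float64(-19.5), np.float64(17.5), 27)
  white (np.float64(-12.0), np.float64(10.0), 45) brown (np.float64(-19.5), np.float64(17.5), 30)
  white (np.float64(-11.5), np.float64(10.0), 44) brown (np.float64(-19.0), np.float64(17.5), 29)
  white (np.float64(-11.5), np.float64(10.0), 44) brown (np.float64(-19.5), np.float64(17.5), 31)
```

View pics/m20.png

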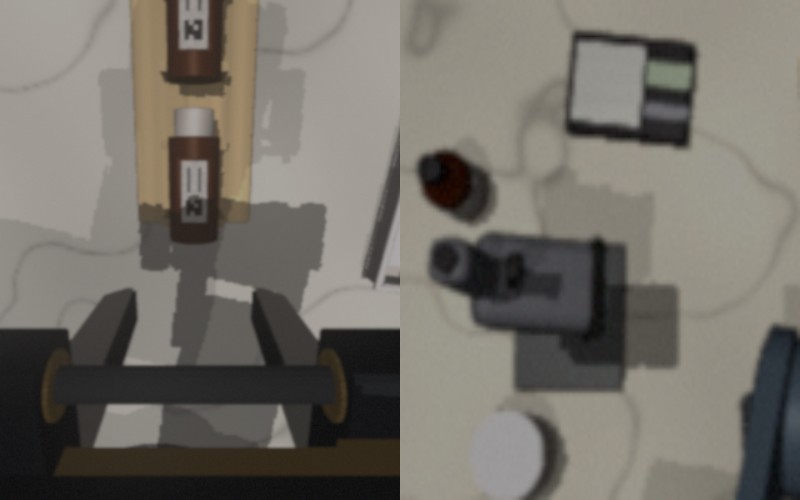

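```bash
python3 - <<'E'
from lib import *
ct=cam("top"); print(cast(ct,[[167.9,177.1]],.341),cast(ct,[[186.4,180]],.30),cast(ct,[[187.4,211.4],[223,211.4],[223.1,173.7]],.01))
plan([((.41,0,.42),3,0,0),((.48,.27,.42),3,0,0)])
E
```

```text
[[0.50943893 0.30212914 0.341     ]] [[0.50804712 0.27088416 0.3       ]] [[0.44933848 0.3541498  0.01      ]
 [0.44938773 0.24417181 0.01      ]
 [0.56661087 0.24626232 0.01      ]]
[[0.008,-0.010,-0.206],[-0.1,-0.1,1.9]], [[0.101,-0.273,-0.206],[-0.1,-0.1,1.9]],
```

Request:
{"api": "carry_out", "payload": {
  "increments": [
    [[0,0,-0.06],[0,0,1]],
    [[0,0,-0.12],[0,0,2]],
    [[0,-0.01,-0.18],[0,0,2]],
    [[0.02,-0.05,-0.206],[0,0,2]],
    [[0.04,-0.11,-0.206],[0,0,2]],
    [[0.06,-0.17,-0.206],[0,0,2]],
    [[0.08,-0.23,-0.206],[0,0,2]],
    [[0.101,-0.273,-0.206],[0,0,2]],
    [[0.101,-0.273,-0.206],[0,0,2]],
    [[0.101,-0.273,-0.206],[0,0,2]]
  ],
  "gripper": 0
}}

```text
time: 52.4
position: [0.4802, 0.2705, 0.5856]
eef_rot: [1.0, 0.026, -0.001, 0.0]
wrist_force: [-0.2, -0.4, 0.6]
finger_gap: 0.996
gripper_force: 0.0
```

```bash
python3 - <<'E'
from lib import *
im,c=grab("wrist","w21"); np.save("c21.npy",c[1]); print(proj(c,[[.509,.302,.341]]))
cv2.imwrite("pics/m21.png",cv2.resize(im[0:300,110:510],(800,600)))
E
```

```text
[[276.49294586 176.12972549]]
```

View pics/m21.png

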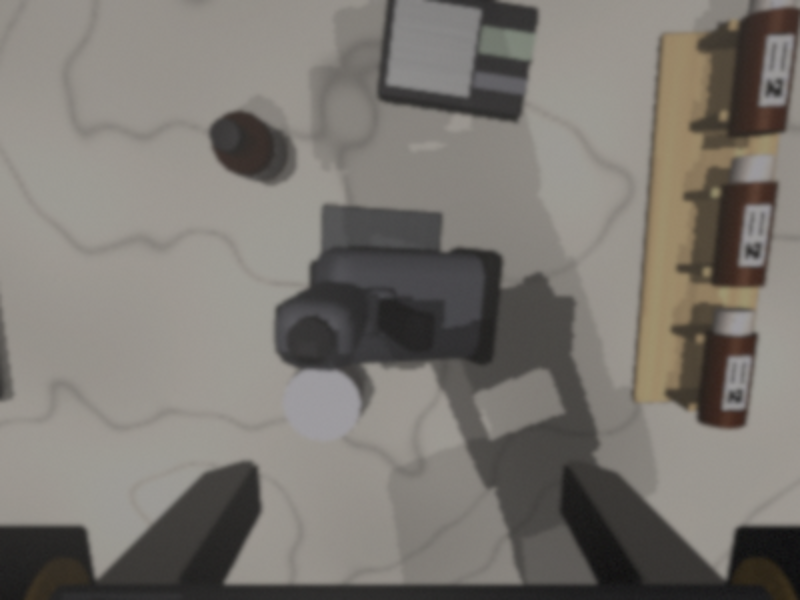

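```bash
python3 - <<'E'
from lib import *
c=(cam("wrist")[0],np.load("c21.npy"))
P=lambda u,v:[110+u/2,v/2]
print("grip top",cast(c,[P(312,333),P(312,340),P(278,300),P(347,362)],.341).round(4).tolist())
print("trigger",cast(c,[P(405,318),P(380,300),P(435,345)],.295).round(4).tolist())
print("head",cast(c,[P(500,252),P(490,362),P(320,250)],.25).round(4).tolist())
print("base",cast(c,[P(322,204),P(443,212)],.01).round(4).tolist())
E
```

```text
grip top [[0.5162, 0.3102, 0.341], [0.5134, 0.3102, 0.341], [0.5282, 0.3232, 0.341], [0.5054, 0.2965, 0.341]]
trigger [[0.5169, 0.2747, 0.295], [0.5245, 0.2865, 0.295], [0.5049, 0.26, 0.295]]
head [[0.5472, 0.2268, 0.25], [0.4882, 0.2268, 0.25], [0.5434, 0.3208, 0.25]]
base [[0.5729, 0.3547, 0.01], [0.5716, 0.2453, 0.01]]
```

```bash
python3 - <<'E'
from lib import *
plan([((.516,.298,.40),0,0,0),((.516,.298,.29),0,0,0)])
E
```

```text
[[0.037,-0.026,0.019],[-0.0,0.0,2.9]], [[0.037,-0.026,0.129],[-0.0,0.0,2.9]],
```

Request:
{"api": "carry_out", "payload": {
  "increments": [
    [[0.037,-0.026,0.0],[0,0,2.9]],
    [[0.037,-0.026,0.019],[0,0,2.9]],
    [[0.037,-0.026,0.019],[0,0,2.9]],
    [[0.037,-0.026,0.04],[0,0,2.9]],
    [[0.037,-0.026,0.06],[0,0,2.9]],
    [[0.037,-0.026,0.08],[0,0,2.9]],
    [[0.037,-0.026,0.1],[0,0,2.9]],
    [[0.037,-0.026,0.12],[0,0,2.9]],
    [[0.037,-0.026,0.129],[0,0,2.9]],
    [[0.037,-0.026,0.129],[0,0,2.9]]
  ],
  "gripper": 0
}}

```text
time: 53.7
position: [0.5155, 0.298, 0.4588]
eef_rot: [1.0, 0.0, 0.001, -0.0]
wrist_force: [0.3, 0.1, 0.3]
finger_gap: 0.999
gripper_force: 0.0
```

Request:
{"api": "carry_out", "payload": {
  "increments": [
    [[0,-0.005,0],[0,0,0]],
    [[0,-0.005,0],[0,0,0]],
    [[0,-0.005,0],[0,0,0]],
    [[0,-0.005,0],[0,0,0]],
    [[0,-0.005,0],[0,0,0]]
  ],
  "gripper": 255,
  "squeeze": 20
}}

```text
time: 54.32
position: [0.5156, 0.3039, 0.4589]
eef_rot: [1.0, 0.0, 0.001, -0.002]
wrist_force: [3.3, 23.1, -1.3]
finger_gap: 0.517
gripper_force: 19.5
```

Request:
{"api": "carry_out", "payload": {
  "increments": [
    [[0,-0.0015,0],[0,0,0]],
    [[0,-0.0015,0],[0,0,0]],
    [[0,-0.0015,0],[0,0,0]],
    [[0,-0.0015,0],[0,0,0]]
  ],
  "squeeze": 35
}}

```text
time: 54.82
position: [0.5156, 0.3052, 0.4588]
eef_rot: [1.0, 0.0, 0.001, -0.001]
wrist_force: [2.9, 5.2, 5.6]
finger_gap: 0.495
gripper_force: 35.0
```

Request:
{"api": "carry_out", "payload": {
  "increments": [
    [[0,0,0],[0,0,0]],
    [[0,0.004,0],[0,0,0]],
    [[0,0.006,0],[0,0,0]],
    [[0,0.006,0],[0,0,0]],
    [[0,0.006,0],[0,0,0]],
    [[0,0.006,-0.05],[0,0,0]],
    [[0,0.006,-0.1],[0,0,0]],
    [[0,0.006,-0.13],[0,0,0]],
    [[0,0.06,-0.13],[0,0,0]],
    [[-0.02,0.12,-0.13],[0,0,0]],
    [[-0.03,0.18,-0.1],[0,0,0]],
    [[-0.03,0.24,-0.06],[0,0,0]],
    [[-0.03,0.3,-0.03],[0,0,0]],
    [[-0.03,0.3,-0.03],[0,0,0]]
  ],
  "gripper": 0
}}

```text
time: 56.58
position: [0.4852, 0.0027, 0.4867]
eef_rot: [1.0, -0.001, -0.0, -0.0]
wrist_force: [0.3, 0.0, 0.3]
finger_gap: 0.998
gripper_force: 0.0
```

```bash
python3 - <<'E'
from lib import *
t,ct=grab("top","t30"); w,c=grab("wrist","w30")
for im,cc,n in ((t,ct,"top"),(cv2.imread("pics/t6.png"),ct,"top6"),(w,c,"wrist")):
    h=cv2.cvtColor(im,cv2.COLOR_BGR2HSV)
    # tote rim: bright low-sat region of tote size
    for thr in (150,165,180):
        m=((h[...,1]<25)&(h[...,2]>thr)).astype(np.uint8)*255
        m=cv2.morphologyEx(m,cv2.MORPH_CLOSE,np.ones((5,5)))
        for k in cv2.findContours(m,0,2)[0]:
            r=cv2.minAreaRect(k); a=r[1][0]*r[1][1]
            P=cast(cc,[r[0]],.036)[0]
            if a>1500 and .3<P[0]<.7 and -.5<P[1]<-.1: print(n,thr,np.round(r[0],1),np.round(r[1],1),round(r[2],1),P.round(4))
o=ctrl.get_obs(); print(o["position"],o["time"])
E
```

```text
top 150 [419.4 225.8] [144.9 125.6] 87.4 [ 0.4047 -0.3529  0.036 ]
top6 150 [427.6 232.8] [ 71.4 158.4] 16.9 [ 0.384  -0.3769  0.036 ]
top6 165 [435.2 195.1] [72.9 80.5] 26.6 [ 0.4973 -0.4024  0.036 ]
wrist 150 [496.5 140.5] [281. 285.] 90.0 [ 0.5246 -0.2595  0.036 ]
[0.48565538 0.00386011 0.48754941] 56.675
```

```bash
python3 - <<'E'
from lib import *
a=cv2.imread("pics/t30.png"); b=cv2.imread("pics/top0.png")
for im in (a,b):
    lab=cv2.cvtColor(im,cv2.COLOR_BGR2Lab).astype(int)
    print("row165 L",lab[165,356:440,0].tolist()); print("row165 b",lab[165,356:440,2].tolist())
    print("col 392 L",lab[140:240,392,0].tolist()); print("col 392 b",lab[140:240,392,2].tolist())
E
```

```text
row165 L [163, 164, 163, 165, 165, 165, 165, 166, 157, 138, 134, 149, 151, 151, 153, 156, 155, 157, 159, 160, 160, 161, 164, 165, 162, 158, 159, 159, 161, 158, 159, 159, 160, 157, 158, 158, 159, 157, 157, 159, 161, 162, 159, 158, 161, 160, 157, 157, 157, 154, 156, 155, 152, 148, 146, 145, 145, 142, 133, 134, 136, 142, 142, 142, 138, 134, 132, 136, 144, 149, 147, 147, 146, 150, 151, 154, 162, 160, 159, 163, 163, 164, 165, 164]
row165 b [135, 135, 134, 134, 135, 135, 135, 135, 135, 135, 132, 131, 131, 131, 132, 131, 132, 132, 131, 130, 130, 129, 129, 129, 129, 128, 130, 129, 130, 129, 129, 128, 129, 129, 130, 129, 129, 129, 129, 130, 130, 130, 130, 132, 132, 132, 132, 133, 133, 132, 132, 132, 131, 133, 132, 133, 132, 133, 131, 131, 131, 132, 133, 132, 132, 132, 131, 132, 133, 133, 133, 133, 134, 134, 134, 135, 136, 134, 135, 134, 135, 136, 135, 136]
col 392 L [157, 157, 158, 159, 157, 157, 156, 158, 159, 156, 157, 156, 156, 153, 152, 144, 140, 139, 150, 157, 162, 165, 160, 146, 139, 159, 142, 87, 99, 156, 168, 169, 167, 168, 168, 167, 168, 169, 167, 168, 167, 167, 167, 167, 165, 168, 1
[... 1943 characters left out ...]
167, 168, 168, 167, 169, 169, 169, 167, 169, 169, 167, 167, 168, 168, 168, 169, 166, 167, 166, 170, 168, 167, 164, 145, 143, 146, 129, 134, 140, 138, 142, 139, 139, 138, 140, 139, 139, 141]
col 392 b [135, 135, 134, 134, 135, 135, 135, 135, 135, 134, 132, 129, 129, 129, 131, 131, 129, 129, 127, 127, 128, 129, 127, 128, 127, 128, 128, 127, 128, 128, 128, 128, 128, 129, 128, 129, 128, 128, 128, 128, 128, 128, 128, 128, 128, 128, 128, 128, 128, 128, 130, 128, 128, 128, 128, 128, 128, 128, 128, 128, 129, 128, 128, 128, 128, 128, 128, 128, 128, 128, 128, 129, 128, 128, 128, 128, 128, 127, 128, 128, 127, 129, 131, 131, 132, 132, 134, 133, 133, 133, 134, 134, 135, 134, 135, 134, 134, 134, 134, 134]
```

```bash
cat >> lib.py <<'E'
def tote(im,c,z=.036):
    b=cv2.cvtColor(cv2.GaussianBlur(im,(3,3),0),cv2.COLOR_BGR2Lab)[...,2]
    m=((b<=131)*255).astype(np.uint8); m=cv2.morphologyEx(m,cv2.MORPH_CLOSE,np.ones((5,5))); m=cv2.morphologyEx(m,cv2.MORPH_OPEN,np.ones((7,7)))
    for k in cv2.findContours(m,0,2)[0]:
        if cv2.contourArea(k)<2500: continue
        P=cast(c,cv2.convexHull(k)[:,0].astype(float),z)
        r=cv2.minAreaRect((P[:,:2]*1000).astype(np.float32))
        if 150<min(r[1]) and max(r[1])<300: print("tote",np.round(r[0],1),np.round(r[1],1),round(r[2],2))
E
python3 - <<'E'
from lib import *
tote(cv2.imread("pics/top0.png"),cam("top")); tote(cv2.imread("pics/t30.png"),cam("top")); tote(cv2.imread("pics/w30.png"),cam("wrist"))
c1=cam("wrist")
E
```

```text
tote [ 515.2 -289.9] [204.  235.3] 87.97
tote [ 473. -292.] [204.7 232.2] 87.87
```

```bash
python3 - <<'E'
from lib import *
plan([((.50,-.29,.30),-2,0,0)])
E
```

```text
[[0.015,0.294,0.020],[-0.1,-0.0,1.9]],
```

Request:
{"api": "carry_out", "payload": {
  "increments": [
    [[0,0.06,0],[0,0,2]],
    [[0,0.12,0],[0,0,2]],
    [[0.015,0.18,0.02],[0,0,2]],
    [[0.015,0.24,0.02],[0,0,2]],
    [[0.015,0.294,0.02],[0,0,2]],
    [[0.015,0.294,0.02],[0,0,2]],
    [[0.015,0.294,0.02],[0,0,2]]
  ]
}}

```text
time: 57.55
position: [0.5015, -0.2879, 0.4684]
eef_rot: [1.0, -0.017, 0.001, -0.0]
wrist_force: [0.1, 0.8, -0.2]
finger_gap: 1.005
gripper_force: 0.0
```

```bash
python3 - <<'E'
from lib import *
w,c=grab("wrist","w31")
b=cv2.cvtColor(cv2.GaussianBlur(w,(3,3),0),cv2.COLOR_BGR2Lab)[...,2]
m=((b<=131)*255).astype(np.uint8)
e=np.array([np.cos(np.radians(-2)),np.sin(np.radians(-2))]); cc=np.array([.473,-.292])
# outer edges: sample along lines through the centre in image, report extent of mask (world, z=.036)
for s in (.02,.05,.08):   # along tote y ; scan across tote x
    q=np.linspace(-.14,.14,561); ex=np.array([e[1],-e[0]])
    P=np.c_[cc+s*e+q[:,None]*ex,np.full(561,.036)]; uv=np.round(proj(c,P)).astype(int); ok=(uv[:,0]>=0)&(uv[:,0]<640)&(uv[:,1]>=0)&(uv[:,1]<400)
    i=np.flatnonzero(ok&(m[uv[:,1].clip(0,399),uv[:,0].clip(0,639)]>0)); print("across",s,q[i[0]].round(4),q[i[-1]].round(4))
for s in (-.07,-.03,.03,.07):
    q=np.linspace(.06,.16,401); P=np.c_[cc+q[:,None]*e+s*ex,np.full(401,.036)]; uv=np.round(proj(c,P)).astype(int)
    i=np.flatnonzero(m[uv[:,1].clip(0,399),uv[:,0].clip(0,639)]>0); print("along",s,q[i[-1]].round(4))
tote(grab("top","t31")[0],cam("top"))
S=ST["near"]+[-.002,.0005,.003]
plan([(S,5,0,.12),(S,5,0,0)])
E
```

```text
across 0.02 -0.1325 0.14
across 0.05 -0.131 0.1395
across 0.08 -0.14 0.14
along -0.07 0.16
along -0.03 0.16
along 0.03 0.158
along 0.07 0.16
[[-0.067,-0.278,0.108],[-0.0,-0.1,-6.9]], [[-0.067,-0.278,0.228],[-0.0,-0.1,-6.9]],
```

```bash
python3 - <<'E'
from lib import *
w=cv2.imread("pics/w31.png"); c=cam("wrist"); L=cv2.cvtColor(w,cv2.COLOR_BGR2Lab).astype(int)
e=np.array([np.cos(np.radians(-2)),np.sin(np.radians(-2))]); ex=np.array([e[1],-e[0]]); cc=np.array([.473,-.292])
def prof(P):
    uv=proj(c,np.c_[P,np.full(len(P),.036)]).astype(np.float32); r=cv2.remap(cv2.cvtColor(w,cv2.COLOR_BGR2Lab),uv[:,0][None].copy(),uv[:,1][None].copy(),1)[0]
    return r[:,0].tolist(),r[:,2].tolist()
for nm,f in (("across-",lambda q:cc+.05*e-q[:,None]*ex),("across+",lambda q:cc+.05*e+q[:,None]*ex),("along",lambda q:cc+.05*ex+q[:,None]*e)):
    q=np.arange(.084,.132,.002) if nm!="along" else np.arange(.098,.146,.002)
    print(nm,q[0],*prof(f(q)))
E
```

```text
across- 0.084 [120, 92, 76, 72, 95, 127, 145, 149, 141, 138, 138, 139, 137, 138, 137, 137, 138, 138, 137, 138, 137, 137, 138, 136] [129, 130, 130, 129, 130, 130, 131, 131, 130, 131, 131, 132, 131, 131, 131, 131, 131, 131, 131, 131, 132, 131, 132, 131]
across+ 0.084 [114, 114, 110, 93, 73, 67, 74, 89, 102, 108, 105, 102, 103, 103, 102, 99, 97, 98, 100, 102, 104, 117, 145, 159] [130, 130, 130, 130, 129, 129, 129, 130, 130, 130, 130, 130, 131, 131, 130, 131, 130, 130, 131, 131, 131, 131, 132, 131]
along 0.098 [163, 162, 163, 162, 162, 161, 147, 126, 136, 149, 144, 137, 140, 139, 140, 140, 140, 139, 140, 139, 139, 138, 138, 138] [127, 126, 127, 127, 127, 127, 127, 129, 130, 131, 131, 131, 131, 131, 131, 132, 131, 131, 131, 131, 131, 131, 132, 131]
```

Request:
{"api": "carry_out", "payload": {
  "increments": [
    [[-0.02,-0.06,0.02],[0,0,-3]],
    [[-0.04,-0.12,0.05],[0,0,-6.9]],
    [[-0.06,-0.18,0.08],[0,0,-6.9]],
    [[-0.067,-0.24,0.1],[0,0,-6.9]],
    [[-0.067,-0.278,0.108],[0,0,-6.9]],
    [[-0.067,-0.278,0.13],[0,0,-6.9]],
    [[-0.067,-0.278,0.17],[0,0,-6.9]],
    [[-0.067,-0.278,0.21],[0,0,-6.9]],
    [[-0.067,-0.278,0.228],[0,0,-6.9]],
    [[-0.067,-0.278,0.228],[0,0,-6.9]],
    [[-0.067,-0.278,0.228],[0,0,-6.9]]
  ],
  "gripper": 100
}}

```text
time: 59.02
position: [0.4439, -0.0084, 0.241]
eef_rot: [0.999, 0.043, 0.001, -0.0]
wrist_force: [0.2, -1.1, 0.1]
finger_gap: 0.609
gripper_force: 0.0
```

Request:
{"api": "carry_out", "payload": {
  "increments": [
    [[0,0,0],[0,0,0]],
    [[0,0,0],[0,0,0]],
    [[0,0,0],[0,0,0]],
    [[0,0,-0.06],[0,0,0]],
    [[0,0,-0.1],[0,0,0]],
    [[0,0,-0.1],[0,0,0]]
  ],
  "gripper": 255,
  "squeeze": 30
}}

```text
time: 59.78
position: [0.4439, -0.009, 0.3426]
eef_rot: [0.999, 0.043, 0.003, 0.0]
wrist_force: [-0.8, 0.7, -1.8]
finger_gap: 0.422
gripper_force: 30.0
```

```bash
cat >> lib.py <<'E'
NEST=dict(n0=(.4131,-.247,.028),n1=(.522,-.2508,.028),n2=(.4099,-.337,.028),n3=(.5188,-.3408,.028))
E
python3 - <<'E'
from lib import *
held()
N=np.array(NEST["n0"])
plan([(N+[0,0,.12],-2,0,-.004),(N+[0,0,.04],-2,0,-.004),(N+[0,0,.001],-2,0,-.004)])
E
```

```text
border row 193.0 origin offset along tool x 0.0032 grip 0.41865125034969825 29.999700039625168
[[-0.051,0.235,0.030],[-0.0,-0.2,6.9]], [[-0.051,0.235,0.110],[-0.0,-0.2,6.9]], [[-0.051,0.235,0.149],[-0.0,-0.2,6.9]],
```

Request:
{"api": "carry_out", "payload": {
  "increments": [
    [[-0.02,0.05,0],[0,0,6.9]],
    [[-0.04,0.11,0],[0,0,6.9]],
    [[-0.054,0.17,0.02],[0,0,6.9]],
    [[-0.054,0.22,0.03],[0,0,6.9]],
    [[-0.054,0.235,0.05],[0,0,6.9]],
    [[-0.054,0.235,0.08],[0,0,6.9]],
    [[-0.054,0.235,0.11],[0,0,6.9]],
    [[-0.054,0.235,0.13],[0,0,6.9]],
    [[-0.054,0.235,0.141],[0,0,6.9]],
    [[-0.054,0.235,0.141],[0,0,6.9]],
    [[-0.054,0.235,0.141],[0,0,6.9]]
  ]
}}

```text
time: 61.2
position: [0.41, -0.2475, 0.1984]
eef_rot: [1.0, -0.017, 0.0, -0.001]
wrist_force: [-0.8, 1.0, -1.5]
finger_gap: 0.422
gripper_force: 30.0
```

Request:
{"api": "carry_out", "payload": {
  "increments": [
    [[0,0,0.0015],[0,0,0]],
    [[0,0,0.0015],[0,0,0]]
  ]
}}

```text
time: 61.45
position: [0.4101, -0.2475, 0.1972]
eef_rot: [1.0, -0.017, 0.001, -0.0]
wrist_force: [0.4, 0.5, -0.6]
finger_gap: 0.422
gripper_force: 30.0
```

Request:
{"api": "carry_out", "payload": {
  "increments": [
    [[0,0,0],[0,0,0]],
    [[0,0,0],[0,0,0]],
    [[0,0,-0.03],[0,0,0]],
    [[0,0,-0.08],[0,0,0]],
    [[0,-0.03,-0.14],[0,0,0]],
    [[0,-0.03,-0.14],[0,0,0]]
  ],
  "gripper": 115
}}

```text
time: 62.2
position: [0.4114, -0.217, 0.3405]
eef_rot: [1.0, -0.017, 0.003, 0.001]
wrist_force: [-0.8, -0.0, -0.6]
finger_gap: 0.547
gripper_force: 0.0
```

```bash
python3 - <<'E'
from lib import *
w,c=grab("wrist","w32"); m=amber(w); m[270:]=0
for s in blobs(m,150): print(s,cast(c,[[s[0]+s[2]/2,s[1]],[s[0]+s[2]/2,s[1]+s[3]]],.04).round(4).tolist())
tote(grab("top","t32")[0],cam("top"))
S=ST["mid"]+[-.001,.0005,.003]
plan([(S,5,0,.10),(S,5,0,0)])
E
```

```text
[   0    0   59   79 3179] [[0.5899, 0.0148, 0.04], [0.529, 0.0332, 0.04]]
[328 206  32  29 504] [[0.4008, -0.2464, 0.04], [0.3694, -0.2462, 0.04]]
[[0.146,-0.226,-0.002],[0.0,-0.1,-6.9]], [[0.145,-0.226,0.098],[0.0,-0.1,-6.9]],
```

Request:
{"api": "carry_out", "payload": {
  "increments": [
    [[0.03,-0.05,-0.002],[0,0,-6.9]],
    [[0.06,-0.11,-0.002],[0,0,-6.9]],
    [[0.1,-0.16,-0.002],[0,0,-6.9]],
    [[0.13,-0.2,-0.002],[0,0,-6.9]],
    [[0.145,-0.226,0.0],[0,0,-6.9]],
    [[0.145,-0.226,0.03],[0,0,-6.9]],
    [[0.145,-0.226,0.06],[0,0,-6.9]],
    [[0.145,-0.226,0.09],[0,0,-6.9]],
    [[0.145,-0.226,0.098],[0,0,-6.9]],
    [[0.145,-0.226,0.098],[0,0,-6.9]],
    [[0.145,-0.226,0.098],[0,0,-6.9]]
  ],
  "gripper": 100
}}

```text
time: 63.68
position: [0.5641, 0.0031, 0.2404]
eef_rot: [0.999, 0.043, 0.001, -0.0]
wrist_force: [-0.1, -0.5, 0.3]
finger_gap: 0.609
gripper_force: 0.0
```

Request:
{"api": "carry_out", "payload": {
  "increments": [
    [[0,0,0],[0,0,0]],
    [[0,0,0],[0,0,0]],
    [[0,0,0],[0,0,0]],
    [[0,0,-0.06],[0,0,0]],
    [[0,0,-0.1],[0,0,0]],
    [[0,0,-0.1],[0,0,0]]
  ],
  "gripper": 255
}}

```text
time: 64.42
position: [0.5641, 0.0032, 0.3424]
eef_rot: [0.999, 0.043, 0.003, -0.0]
wrist_force: [-0.2, 0.3, -1.7]
finger_gap: 0.421
gripper_force: 30.0
```

```bash
python3 - <<'E'
from lib import *
held(); tote(grab("top","t33")[0],cam("top"))
N=np.array(NEST["n3"])
plan([(N+[0,0,.12],-2,0,.003),(N+[0,0,.04],-2,0,.003),(N,-2,0,.003)])
E
```

```text
border row 194.0 origin offset along tool x 0.0027 grip 0.42173447973913275 29.998717959970236
tote [ 473. -292.] [204.6 232.1] 87.89
[[-0.074,0.339,0.021],[-0.1,-0.0,6.9]], [[-0.074,0.339,0.101],[-0.1,-0.0,6.9]], [[-0.074,0.339,0.141],[-0.1,-0.0,6.9]],
```

Tote unmoved. Place in nest 3 (x −3 mm for the offset).

Request:
{"api": "carry_out", "payload": {
  "increments": [
    [[-0.02,0.05,0],[0,0,6.9]],
    [[-0.03,0.11,0],[0,0,6.9]],
    [[-0.05,0.17,0],[0,0,6.9]],
    [[-0.06,0.23,0],[0,0,6.9]],
    [[-0.077,0.29,0.01],[0,0,6.9]],
    [[-0.077,0.339,0.021],[0,0,6.9]],
    [[-0.077,0.339,0.05],[0,0,6.9]],
    [[-0.077,0.339,0.08],[0,0,6.9]],
    [[-0.077,0.339,0.11],[0,0,6.9]],
    [[-0.077,0.339,0.13],[0,0,6.9]],
    [[-0.077,0.339,0.141],[0,0,6.9]],
    [[-0.077,0.339,0.141],[0,0,6.9]],
    [[-0.077,0.339,0.141],[0,0,6.9]]
  ]
}}

```text
time: 66.15
position: [0.5164, -0.3411, 0.1985]
eef_rot: [1.0, -0.017, 0.001, -0.0]
wrist_force: [0.1, 0.1, -2.3]
finger_gap: 0.422
gripper_force: 30.0
```

Request:
{"api": "carry_out", "payload": {
  "increments": [
    [[0,0,0],[0,0,0]],
    [[0,0,0],[0,0,0]],
    [[0,0,-0.03],[0,0,0]],
    [[0,0,-0.08],[0,0,0]],
    [[0,-0.03,-0.14],[0,0,0]],
    [[0,-0.03,-0.14],[0,0,0]]
  ],
  "gripper": 115
}}

```text
time: 66.9
position: [0.5178, -0.3104, 0.3426]
eef_rot: [1.0, -0.017, 0.004, 0.001]
wrist_force: [-0.2, -0.2, -1.3]
finger_gap: 0.547
gripper_force: 0.0
```

```bash
python3 - <<'E'
from lib import *
w,c=grab("wrist","w34"); m=amber(w); m[270:]=0
for s in blobs(m,150): print(s,cast(c,[[s[0]+s[2]/2,s[1]],[s[0]+s[2]/2,s[1]+s[3]]],.04).round(4).tolist())
S=ST["far"]+[-.001,.0,.003]
plan([(S,5,0,.10),(S,5,0,0)])
E
```

```text
[ 446    0  113   62 2815] [[0.6839, -0.475, 0.04], [0.6357, -0.4817, 0.04]]
[331 220  29  14 330] [[0.4916, -0.3416, 0.04], [0.4761, -0.3415, 0.04]]
[[0.155,-0.329,0.001],[0.1,-0.3,-6.9]], [[0.155,-0.329,0.101],[0.1,-0.3,-6.9]],
```

Request:
{"api": "carry_out", "payload": {
  "increments": [
    [[0.03,-0.05,0],[0,0,-6.9]],
    [[0.06,-0.11,0],[0,0,-6.9]],
    [[0.09,-0.17,0],[0,0,-6.9]],
    [[0.12,-0.23,0],[0,0,-6.9]],
    [[0.145,-0.28,0],[0,0,-6.9]],
    [[0.155,-0.329,0],[0,0,-6.9]],
    [[0.155,-0.329,0.01],[0,0,-6.9]],
    [[0.155,-0.329,0.05],[0,0,-6.9]],
    [[0.155,-0.329,0.09],[0,0,-6.9]],
    [[0.155,-0.329,0.101],[0,0,-6.9]],
    [[0.155,-0.329,0.101],[0,0,-6.9]],
    [[0.155,-0.329,0.101],[0,0,-6.9]]
  ],
  "gripper": 100
}}

```text
time: 68.45
position: [0.6839, 0.012, 0.2393]
eef_rot: [0.999, 0.043, 0.002, -0.0]
wrist_force: [0.4, 0.1, 0.7]
finger_gap: 0.609
gripper_force: 0.0
```

Request:
{"api": "carry_out", "payload": {
  "increments": [
    [[0,0,0],[0,0,0]],
    [[0,0,0],[0,0,0]],
    [[0,0,0],[0,0,0]],
    [[0,0,-0.06],[0,0,0]],
    [[0,0,-0.1],[0,0,0]],
    [[0,0,-0.1],[0,0,0]]
  ],
  "gripper": 255
}}

```text
time: 69.2
position: [0.6838, 0.0122, 0.3414]
eef_rot: [0.999, 0.043, 0.004, 0.0]
wrist_force: [1.0, 0.7, -1.2]
finger_gap: 0.42
gripper_force: 30.0
```

```bash
python3 - <<'E'
from lib import *
held(); tote(grab("top","t35")[0],cam("top"))
N=np.array(NEST["n1"])
plan([(N+[0,0,.12],-2,0,.003),(N,-2,0,.003)])
E
```

```text
border row 203.0 origin offset along tool x -0.0017 grip 0.4211852856350716 29.998831003904343
tote [ 473.2 -292.1] [204.2 232. ] 87.68
[[-0.183,0.248,0.019],[-0.0,-0.0,6.9]], [[-0.183,0.248,0.139],[-0.0,-0.0,6.9]],
```

Request:
{"api": "carry_out", "payload": {
  "increments": [
    [[-0.04,0.04,0],[0,0,6.9]],
    [[-0.08,0.09,0],[0,0,6.9]],
    [[-0.12,0.14,0],[0,0,6.9]],
    [[-0.15,0.19,0],[0,0,6.9]],
    [[-0.181,0.23,0.01],[0,0,6.9]],
    [[-0.181,0.248,0.019],[0,0,6.9]],
    [[-0.181,0.248,0.03],[0,0,6.9]],
    [[-0.181,0.248,0.07],[0,0,6.9]],
    [[-0.181,0.248,0.11],[0,0,6.9]],
    [[-0.181,0.248,0.13],[0,0,6.9]],
    [[-0.181,0.248,0.139],[0,0,6.9]],
    [[-0.181,0.248,0.139],[0,0,6.9]],
    [[-0.181,0.248,0.139],[0,0,6.9]]
  ]
}}

```text
time: 70.92
position: [0.525, -0.2501, 0.1991]
eef_rot: [1.0, -0.017, 0.001, -0.0]
wrist_force: [0.4, -0.0, -1.5]
finger_gap: 0.42
gripper_force: 30.0
```

Request:
{"api": "carry_out", "payload": {
  "increments": [
    [[0,0,0],[0,0,0]],
    [[0,0,0],[0,0,0]],
    [[0,0,-0.03],[0,0,0]],
    [[0,0,-0.08],[0,0,0]],
    [[0,0,-0.14],[0,0,0]],
    [[-0.02,0.04,-0.2],[0,0,0]],
    [[-0.02,0.04,-0.24],[0,0,0]],
    [[-0.02,0.04,-0.24],[0,0,0]]
  ],
  "gripper": 115
}}

```text
time: 71.92
position: [0.5027, -0.2904, 0.4424]
eef_rot: [1.0, -0.018, 0.004, 0.002]
wrist_force: [-0.2, 0.5, -0.2]
finger_gap: 0.549
gripper_force: 0.0
```

```bash
python3 - <<'E'
from lib import *
w,c=grab("wrist","w36"); m=amber(w); m[285:]=0
e=np.array([np.cos(np.radians(-2)),np.sin(np.radians(-2)),0]); ex=np.array([e[1],-e[0],0])
L=cv2.cvtColor(w,cv2.COLOR_BGR2HSV)
for n,N in NEST.items():
    N=np.array(N)
    for s in (-.03,0,.03):
        q=np.arange(-.034,.035,.001); uv=proj(c,N+s*e+q[:,None]*ex).astype(np.float32)
        px=cv2.remap(L,uv[:,0][None].copy(),uv[:,1][None].copy(),1)[0].astype(int); br=(px[:,1]>75)&(px[:,2]<140)&((px[:,0]<15)|(px[:,0]>170))
        i=np.flatnonzero(br); print(n,s,uv[34].round(),(q[i[0]].round(3),q[i[-1]].round(3),len(i)) if len(i) else None)
    q=np.arange(-.055,.07,.001); uv=proj(c,N+[0,0,.018]+q[:,None]*e).astype(np.float32)
    px=cv2.remap(L,uv[:,0][None].copy(),uv[:,1][None].copy(),1)[0].astype(int); i=np.flatnonzero((px[:,1]>75)&(px[:,2]<140)&((px[:,0]<15)|(px[:,0]>170)))
    print("  along",(q[i[0]].round(3),q[i[-1]].round(3)) if len(i) else None)
t,ct=grab("top","t36"); tote(t,ct)
for s in blobs(amber(t),100):
    if 340<s[0]<450 and s[1]<250: print(s,cast(ct,[[s[0]+s[2]/2-.5,s[1]],[s[0]+s[2]/2-.5,s[1]+s[3]]],.04).round(3).tolist())
# bystanders: difference with the first picture
a=cv2.imread("pics/top0.png"); d=cv2.absdiff(a,t).max(2)
for nm,(x0,x1,y0,y1) in dict(jar=(170,205,212,245),drop=(152,182,145,168),scale=(200,250,115,150),scanner=(158,225,168,212)).items(): print(nm,(d[y0:y1,x0:x1]>30).sum())
E
```

```text
n0 -0.03 [287. 255.] (np.float64(0.013), np.float64(0.013), 1)
n0 0 [287. 237.] None
n0 0.03 [286. 217.] (np.float64(-0.016), np.float64(0.001), 18)
  along (np.float64(-0.039), np.float64(0.037))
n1 -0.03 [285. 183.] None
n1 0 [284. 162.] None
n1 0.03 [284. 139.] (np.float64(-0.014), np.float64(0.008), 23)
  along (np.float64(0.026), np.float64(0.038))
n2 -0.03 [348. 255.] None
n2 0 [349. 236.] None
n2 0.03 [349. 217.] None
  along None
n3 -0.03 [350. 183.] None
n3 0 [351. 162.] None
n3 0.03 [352. 139.] (np.float64(-0.003), np.float64(0.016), 20)
  along (np.float64(-0.037), np.float64(0.037))
jar 0
drop 0
scale 0
scanner 0
```

```bash
python3 - <<'E'
from lib import *
w=cv2.imread("pics/w36.png"); c=cam("wrist"); L=cv2.cvtColor(w,cv2.COLOR_BGR2HSV)
e=np.array([np.cos(np.radians(-2)),np.sin(np.radians(-2)),0]); ex=np.array([e[1],-e[0],0])
for n in ("n0","n1","n3"):
    N=np.array(NEST[n])
    for s in (-.03,0,.03):
        q=np.arange(-.03,.031,.002); uv=proj(c,N+s*e+[0,0,.005]+q[:,None]*ex).astype(np.float32)
        px=cv2.remap(L,uv[:,0][None].copy(),uv[:,1][None].copy(),1)[0].astype(int); print(n,s,"S",px[:,1].tolist(),"V",px[:,2].tolist())
E
```

```text
n0 -0.03 S [13, 12, 14, 15, 25, 48, 66, 74, 62, 37, 19, 18, 15, 16, 16, 15, 17, 18, 23, 38, 65, 76, 67, 59, 33, 18, 18, 18, 21, 19, 19] V [35, 35, 35, 35, 38, 41, 43, 45, 52, 72, 89, 96, 96, 98, 98, 97, 97, 94, 88, 74, 55, 46, 44, 47, 62, 80, 85, 86, 86, 86, 86]
n0 0 S [20, 20, 20, 11, 23, 48, 60, 67, 63, 37, 20, 12, 13, 14, 12, 12, 14, 13, 13, 30, 55, 67, 61, 52, 28, 20, 17, 19, 19, 19, 19] V [64, 59, 48, 41, 39, 44, 45, 48, 56, 78, 97, 95, 86, 95, 103, 95, 83, 93, 97, 81, 59, 48, 46, 50, 80, 106, 114, 116, 115, 116, 116]
n0 0.03 S [7, 6, 7, 6, 6, 18, 68, 96, 100, 105, 106, 108, 105, 104, 89, 75, 71, 71, 67, 71, 67, 65, 60, 45, 26, 19, 19, 18, 17, 17, 18] V [168, 168, 168, 166, 149, 102, 66, 63, 64, 66, 68, 70, 73, 71, 65, 57, 53, 52, 50, 48, 48, 47, 49, 51, 73, 103, 115, 116, 117, 117, 116]
n1 -0.03 S [6, 6, 6, 6, 5, 13, 52, 70, 64, 57, 59, 59, 65, 67, 66, 66, 62, 59, 62, 51, 59, 52, 53, 42, 24, 17, 8, 5, 8, 15, 19] V [168, 169, 169, 165, 147, 104, 67, 56, 52, 53, 54, 56, 56, 57, 60, 59, 56, 54, 52, 52, 52, 50, 49, 50, 78, 112, 138, 153, 137, 120, 119]
n1 0 S [8, 8, 7, 8, 7, 16, 51
[... 613 characters left out ...]
18, 19, 19, 17, 19, 17] V [118, 117, 115, 100, 68, 49, 48, 48, 50, 51, 57, 66, 69, 70, 68, 66, 64, 65, 64, 61, 57, 51, 54, 77, 106, 116, 117, 117, 118, 117, 117]
n3 0 S [17, 16, 18, 20, 23, 38, 42, 48, 58, 58, 35, 17, 13, 11, 12, 13, 13, 13, 12, 15, 28, 48, 40, 29, 21, 17, 18, 17, 18, 19, 17] V [118, 118, 115, 95, 67, 51, 49, 51, 53, 60, 79, 99, 99, 83, 95, 107, 99, 84, 94, 100, 80, 58, 57, 80, 107, 118, 118, 118, 116, 119, 116]
n3 0.03 S [6, 5, 6, 4, 17, 38, 44, 49, 48, 55, 58, 83, 97, 101, 101, 102, 100, 100, 92, 89, 85, 78, 55, 15, 6, 5, 6, 6, 6, 6, 6] V [167, 164, 156, 127, 78, 53, 52, 51, 53, 55, 56, 67, 84, 94, 96, 90, 82, 75, 71, 69, 66, 63, 68, 103, 150, 167, 168, 169, 168, 170, 168]
```

```bash
python3 -c "
from workcell import ctrl
print(ctrl.job_done())"
```

```text
the job is handed in; nothing more can be done
None
```

I handed the job in at about 72 s. All three bottles were rolled label up in the cradle (each within about 3° of straight up in the wrist pictures) and the scanner trigger was squeezed home once and released. The bottles now lie in nests 0, 1 and 3 of the tote, found again after it was knocked aside. The jar, dropper bottle and scale show no movement in the top camera; the release and home position of the trigger were judged from the gripper opening and force, not seen.

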